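# Open the filler's cam clamp and put its gauges away

## Robot

A 7-joint arm with a two-finger parallel gripper is mounted at the origin on the work surface. World frame = base frame: x ahead of the robot, y to its left, z up, the work surface at z = 0. Lengths are in m, angles in rad, forces in N, time in s.
With the tool pointing down it reaches from about 0.425 to 0.95 m from the base axis. Payload 4.7 kg.
Tool frame: the origin (TCP) lies midway between the tips of the shut fingers; the grasp point (between the pads) lies robot.grip_point_offset behind it (robot.grip_point_offset is the distance from the TCP to the grasp point, in m); z points along the fingers, y is the line along which they close (so a half turn about z gives the same grasp; the last joint's range is limited). The gripper opens to 87 mm and grips with 3 to 60 N. Pads are 19 mm wide; open, the fingers measure 117 mm over their backs; the gripper's body (75 mm by 190 mm) begins 51 mm behind the grasp point.
Start: joints at [1.084, 0.469, -0.049, 1.532, 0.024, 1.141, -0.082], TCP at [0.298, -0.605, 0.223] pointing down, gripper open.
Joint ranges: [-2.59, 2.59], [-0.33, 1.99], [-1.39, 1.29], [0.1, 2.45], [-1.04, 4.18], [0.21, 1.99], [-2.66, 2.66]. Speed limits (rad/s): [2.57, 2.57, 3.14, 3.14, 3.14, 3.14, 3.14].

## Interface

Orientations are given as a 3x3 rotation matrix whose columns are the frame's x, y, z axes.
In Python, from cell import robot gives the robot as it stands.
- The arm moves only by the shell command python3 -m handwheel 'ROWS' [FORCE]. ROWS is JSON, a list of rows, each a list of 7 numbers: the turn, a rotation vector about the tool's x, y, z scaled (see below), then the shift along the tool's x, y, z scaled (see below), then the opening, from -1 (shut) to 1 (fully open). In form: [[wx, wy, wz, x, y, z, hand], ...]. A call has 1 to 12 rows; each row is the pose to reach, as a shift and turn from the pose commanded when the call began, along the tool's axes at that moment; what a row does not reach only later rows make up. The controller multiplies each number of a shift by 300 mm and each number of a turn by 90 degrees. A row lasts 1/12 s, in which the tool goes at most 41.7 mm and 7.16 degrees, less where a joint would pass 70% of its speed; a pose out of reach is approached as far as the arm can. A call with a number of a shift or a turn outside -1 to 1 is refused whole. A call with a gripper value outside its range is refused whole. The fingers move at their own pace and stop on an object; FORCE is the grip in N (left out, the last holds). Time passes only in rows, so rows that repeat a pose let the fingers close. It gives the time, the measured TCP pose, the force, the opening and the grip force at its end, in the units of the state.
- robot.get_state(): the state, without advancing time (a new reading comes with each control period).
- robot.snapshot(name): name is "scene" or "top" or "wrist"; returns a dict with "frame" (480x640x3 uint8, red, green, blue), "fx", "fy", "cx", "cy" (pixels), "rvec" (rotation vector, rad) and "tvec" (3), from world to camera coordinates, as OpenCV has them; the wrist camera has in their place "tool_from_camera" (4x4, takes a point from camera to tool coordinates, whose origin is the TCP and whose axes are the flange's). Camera axes: x right, y down, z forward; pixel columns grow to the right and rows downward; lengths in m; the calibration is good to about 2 mm. A picture is of the moment at which its call begins: read the wrist's pose just before it. There is no depth.
- robot.sign_off(): hands the job in; it is judged then, once.
The state is a dict: "time": time; "joint_positions": joint angles; "qd": joint speeds; "tau": joint torques, N m; "position": TCP position; "eef_rot": TCP orientation; "ft_force": force on the tool from outside, world axes, zero at the start; "ft_torque": the same for the moment, N m; "width": finger opening in m; "grasp_force": force on a finger pad.
Only numpy, scipy, OpenCV 4.12 (cv2) and the standard library are available. Lean on these libraries where they do the work, as an engineer would, in place of code of your own. Each camera call takes 0.05 s, during which the arm holds its last target. There are 200 camera calls.

## Task

Turn the cam on the filler's sloping plate by its crank pin until its high point is squarely on the sprung follower, so that the follower's finger draws clear of the T-shaped gauge, and leave it standing there. Then lift the T-gauge out of its nest and press it fully home, flat, in the matching cutout of the foam gauge case, and do the same with the L-shaped gauge lying on the table. Leave everything else where it is.

Things in the scene. Friction and masses are not known exactly. Their poses are not given: they have to be found in the camera images.
- console: the filler's sloping cam plate: fixed grey stand, 200 deep, 260 mm wide. Origin: centre of its underside; z up, x away from the robot and up the slope, y left. The face (190 mm up the slope) rises along +x at 30 degrees; its outward normal is (-0.5, 0, 0.866) and up-slope (0.866, 0, 0.5) in this frame. Cam and follower on the left half, the T-gauge's nest on the right
- cam_axis (a point): on the face of the plate, where the cam's axis (parallel to the face normal) comes out; axes as console. All that is gripped on the plate stands along the leaning normal, so the tool comes in along it, tilted 30 degrees
- cam (a joint): angle of the steel cam about the face normal, rad. Pear-shaped: base radius 24 mm, high point of its nose 38 mm from the axis. 0: high point straight up the slope, at the middle of the follower's foot. Positive: counter-clockwise seen from above. Starts at -2.0 to -1.2, nose to the right; range -2.4 to 1.2, no stop at 0. Friction 0.17 N m holds it where it is left; the nose meets the follower at -0.98
- crank_pin (a point): point to hold on the cam's crank pin: a free-turning round sleeve 16 mm thick, parallel to the cam's axis, 55 mm from it on the side opposite the high point (at joint 0 straight down the slope from the axis). The pin stands 20 to 60 mm above the face, this point is on its centre line 45 mm above the face. x points to the axis, z along the face normal. The follower's guide is 30 mm high
- follower (a joint): travel of the sprung follower up the slope, m: 0 down on its stop, 26 mm from the cam's axis; 0.012 with the cam's high point under it. Spring 4 N at 0, 7 N at 0.012. A steel foot with a stem in a guide block
- follower_foot (a point): middle of the follower's flat foot face (50 mm wide). The follower carries a dark flat finger, 12 mm wide, 15 to 22 mm above the face, reaching right over the T-gauge's upper edge: at joint 0 it overlaps the gauge by 6 mm and holds it down, at 0.012 it is 6 mm clear
- t_gauge: T-shaped steel gauge, 0.19 kg: plate 12 mm thick with a dark upright grip rib. Origin: plate's underside, below the rib's middle; z out of the plate. T's bar: x 4 to 24 mm, y -30 to 30; stem: x -32 to 4, y -11 to 11. Rib: 26 mm along x, 12 thick (y), z 12 to 44 mm. Starts in its nest on the sloping face, x up the slope, z along the normal, among stops 9 mm high, under the finger
- l_gauge: L-shaped steel gauge, 0.19 kg, flat on the table between the sloping plate and the case; plate 12 mm thick with a rib. Origin: plate's underside, below the rib's middle; z up. Long leg: x -36 to 28 mm, y -10 to 10; short leg: x 8 to 28, y 10 to 46. Rib: 26 mm along x, 12 thick (y), z 12 to 44 mm
- case: fixed gauge case: low grey tray 276 by 100 mm, 16 mm high, with three grey foam blocks 88 mm square in a row along its x, in varying order. Origin: centre of its underside. The foam's top is 25 mm above the table. The third block holds a disc gauge, not part of the job
- foam_t_seat (a point): on the black floor of the T-shaped cutout, where the T-gauge's origin lies when home; axes as the gauge's then. 13 mm deep, floor 12 mm above the table, 2.5 mm wider than the gauge all round. Sprung foam lips grip the ends of the T's bar: press the gauge down with about 5 to 10 N until it meets the floor
- foam_l_seat (a point): the same for the L-shaped cutout and the L-gauge, also 13 mm deep and 2.5 mm wider all round; its lips grip the sides of the long leg
- barrel_a: bystander: white marker barrel with a grey cap, 20 mm thick and 112 mm tall, standing; origin at the centre of its underside
- barrel_b: bystander: the same kind of marker barrel lying on the table; origin on the table under its open end
- cup_a: bystander: brass cup, 48 mm across and 42 mm high, standing beyond the L-gauge
- cup_b: bystander: the same kind of brass cup, standing on the robot's side of the L-gauge
- wrench: bystander: steel wrench lying in front of the sloping plate
- jar: bystander: closed jar, 64 mm across, 75 mm high, beyond the gauge case
- pliers: bystander: pliers with black grips, about 150 mm long, lying beside the gauge case on the side away from the sloping plate
Not all that is in view belongs to the job. Leave any green or turquoise look-alike of the part that bears foam_t_seat alone.

How it is judged:
By the outcome, as a careful person would: the job done as asked, in the order asked, and still so for the second after the job is handed in, with the robot touching nothing.
It also fails if it takes over 66 s, if anything falls off the work surface, if the arm or the gripper's body presses on something with over 40 N, if the wrist force passes 120 N, or if a joint passes its speed limit or range.

## Working session

There is one attempt and no reset: what is moved stays moved. The work goes in short steps, Python scripts to look and compute and a shell command to move; the robot and the scene stay as the last step left them, time stands still between calls to the robot, and variables do not carry over. Pictures are saved under pics/ and viewed, at most 10 in all, crops included, and the job is handed in when it is done.

```bash
ls; mkdir -p pics; cat > h.py <<'E'
import numpy as np, cv2
from cell import robot
def snap(n,name):
    st=robot.get_state(); s=robot.snapshot(n)
    cv2.imwrite(f'pics/{name}.png',s['frame'][:,:,::-1])
    if n=='wrist':
        T=np.eye(4);T[:3,:3]=st['eef_rot'];T[:3,3]=st['position']
        C=T@np.array(s['tool_from_camera']); R=C[:3,:3];o=C[:3,3]
    else:
        Rw=cv2.Rodrigues(np.array(s['rvec'],float))[0];R=Rw.T;o=-R@np.array(s['tvec'],float).ravel()
    np.savez(f'pics/{name}.npz',R=R,o=o,k=[s['fx'],s['fy'],s['cx'],s['cy']])
    return s['frame']
def ray(name,uv):
    z=np.load(f'pics/{name}.npz');fx,fy,cx,cy=z['k'];uv=np.atleast_2d(uv).astype(float)
    d=np.c_[(uv[:,0]-cx)/fx,(uv[:,1]-cy)/fy,np.ones(len(uv))]@z['R'].T
    return z['o'],d
def onplane(name,uv,p,n):
    o,d=ray(name,uv);p=np.array(p,float);n=np.array(n,float)
    return o+d*(((p-o)@n)/(d@n))[:,None]
def onz(name,uv,z): return onplane(name,uv,[0,0,z],[0,0,1])
def tri(n1,uv1,n2,uv2):
    o1,d1=ray(n1,uv1);o2,d2=ray(n2,uv2);out=[]
    for a,b in zip(d1,d2):
        s=np.linalg.lstsq(np.c_[a,-b],o2-o1,rcond=None)[0];p,q=o1+a*s[0],o2+b*s[1];out.append(np.r_[(p+q)/2,np.linalg.norm(p-q)])
    return np.array(out)
def proj(name,P):
    z=np.load(f'pics/{name}.npz');c=(np.atleast_2d(P)-z['o'])@z['R'];fx,fy,cx,cy=z['k']
    return np.c_[c[:,0]/c[:,2]*fx+cx,c[:,1]/c[:,2]*fy+cy]
def move(p,R):
    """scaled turn+shift from the present (measured) pose to pose p,R"""
    st=robot.get_state();R0=np.array(st['eef_rot']);w=cv2.Rodrigues(R0.T@np.array(R,float))[0].ravel()
    return np.round(np.r_[w/(np.pi/2),R0.T@(np.array(p)-st['position'])/.3],4)
E
python3 - <<'E'
from h import *
snap('scene','s0');snap('top','t0')
st=robot.get_state();print(st['eef_rot'],st['position'],robot.grip_point_offset,st['width'],st['time'])
for n in('s0','t0'):
    z=np.load(f'pics/{n}.npz');print(z['o'],z['R'],z['k'])
E
```

```text
pics
[[ 8.96989212e-01  4.42051640e-01 -8.37079194e-04]
 [ 4.42052428e-01 -8.96987876e-01  1.54979740e-03]
 [-6.57594046e-05 -1.76018444e-03 -9.99998449e-01]] [ 0.29811574 -0.60500376  0.22160039] 0.0187 0.08700238989802825 0.1
[1.25535934 0.12006787 0.98144906] [[-0.19401592  0.75463536 -0.62680403]
 [ 0.98099615  0.15060837 -0.12232607]
 [ 0.00209036 -0.63862555 -0.76951481]] [535.32593727 535.32593727 311.92031325 234.58666747]
[ 0.32587131 -0.01231539  1.29421427] [[-0.01741032 -0.98612745  0.1650743 ]
 [-0.99983117  0.01814112  0.00292032]
 [-0.00587444 -0.16499559 -0.98627681]] [552.04970722 552.04970722 319.20328962 232.4045527 ]
```

View pics/t0.png

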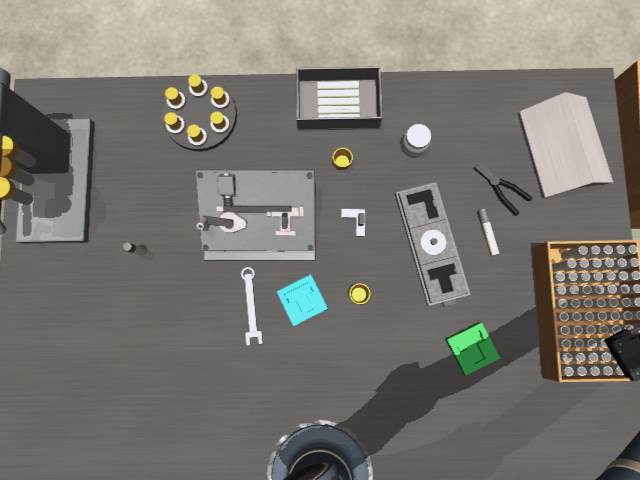

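View pics/s0.png

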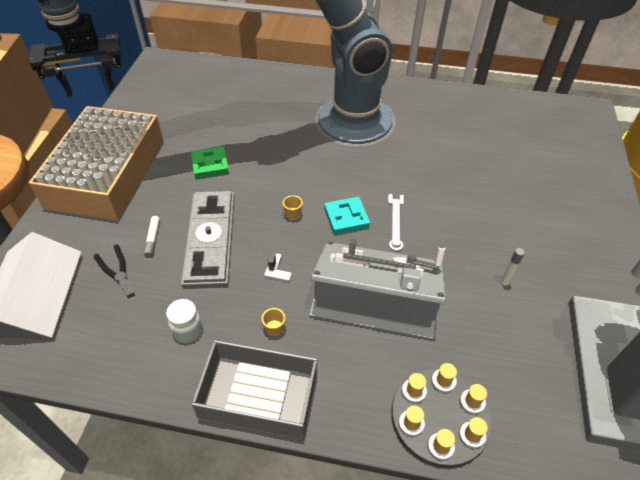

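Top view: console at about (256,215), with the cam at (232,222), the crank pin near (203,225) and the T-gauge near (285,218). The L-gauge is at (355,220) and the grey case at (433,243). Its T-cutout is at (440,278), its L-cutout at (425,205) and the disc between them. There are three T-seat candidates: the grey foam at (440,278), turquoise at (302,300) and green at (473,348). The grey block in the grey tray fits the description. I'll confirm it in an enlarged crop.

```bash
python3 - <<'E'
from h import *
a=cv2.imread('pics/t0.png')[155:325,190:480]
a=cv2.resize(a,None,fx=2.75,fy=2.75,interpolation=cv2.INTER_CUBIC);cv2.imwrite('pics/t0c.png',a)
E
```

```text
(no output)
```

View pics/t0c.png

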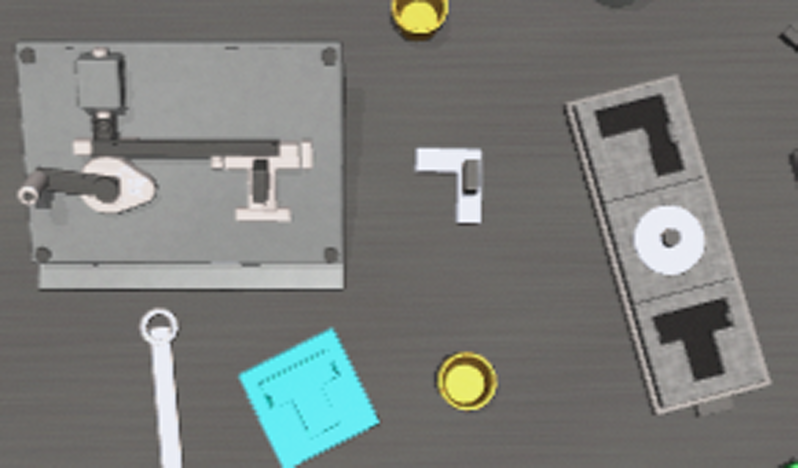

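The crop confirms it: the T-cutout in the grey case is at crop (692,338), and the turquoise block at (310,398) is the look-alike. On the console, the cam axis is at (108,187), its nose points right at (155,188), and the pin top is at (30,192). Next, rough world positions.

```bash
python3 - <<'E'
from h import *
f=lambda *c:np.array(c)/2.75+[190,155]
fr=onz('t0',f((40,290),(343,288)),0);print('front',fr)
print('upcorners',tri('t0',f((341,43),(17,43)),'s0',[(313,279),(443,297)]))
print('pin top',tri('t0',f((30,193)),'s0',[(441,249)]))
print('case corners top z=.016',onz('t0',f((566,102),(677,75),(770,380),(658,413)),.016))
print('T cut',onz('t0',f((692,338)),.025),'L',onz('t0',f((640,130)),.025),'Lg',onz('t0',f((470,165)),.012))
E
```

```text
front [[0.48035856 0.26322068 0.        ]
 [0.47737844 0.00320485 0.        ]]
upcorners [[6.61122282e-01 3.35720330e-03 1.15195569e-01 6.28421938e-03]
 [6.62629472e-01 2.57190849e-01 1.28845415e-01 4.26374079e-04]]
pin top [[0.54236667 0.24771696 0.12294205 0.00297329]]
case corners top z=.016 [[ 0.63350798 -0.1921274   0.016     ]
 [ 0.6556779  -0.28909519  0.016     ]
 [ 0.39162387 -0.3530647   0.016     ]
 [ 0.36589571 -0.25807619  0.016     ]]
T cut [[ 0.42719778 -0.28782353  0.025     ]] L [[ 0.60560692 -0.25304312  0.025     ]] Lg [[ 0.58041346 -0.10792253  0.012     ]]
```

```bash
cat >> h.py <<'E'
YAW=-0.0115
def Rcon(yaw=YAW):
    c,s=np.cos(yaw),np.sin(yaw);return np.array([[c,-s,0],[s,c,0],[0,0,1]])
c30,s30=np.cos(np.pi/6),.5
def Rtilt(yaw=YAW): return Rcon(yaw)@np.array([[c30,0,s30],[0,-1,0],[s30,0,-c30]])
def Rdown(yaw): return Rcon(yaw)@np.diag([1.,-1,-1])
E
python3 - <<'E'
from h import *
print(np.round(robot.snapshot('wrist')['tool_from_camera'],3))
print(move([.455,.13,.31],Rtilt()))
E
```

```text
[[ 0.    -0.958 -0.287  0.079]
 [ 1.    -0.     0.     0.   ]
 [-0.    -0.287  0.958 -0.164]
 [ 0.     0.     0.     1.   ]]
[-0.0791  0.3274  0.2916  1.552  -1.9673 -0.2914]
```

```bash
python3 -m handwheel '[[0,0,0,1,-0.8,-0.3,0.0],[0,0,0,1,-0.8,-0.3,0],[0,0,0,1,-0.8,-0.3,0],[0,0,0,1,-0.8,-0.3,0],[0,0,0,1,-0.8,-0.3,0],[0,0,0,1,-0.8,-0.3,0],[0,0,0,1,-0.8,-0.3,0],[0,0,0,1,-0.8,-0.3,0],[0,0,0,1,-0.8,-0.3,0],[0,0,0,1,-0.8,-0.3,0],[0,0,0,1,-0.8,-0.3,0]]' 40; python3 -c "
from h import *
print(move([.445,.13,.31],Rtilt()))"
```

```text
time: 1.07
position: [0.4646, -0.2517, 0.314]
eef_rot: [[0.892, 0.451, 0.003], [0.451, -0.892, 0.001], [0.004, 0.001, -1.0]]
ft_force: [-0.3, 1.1, 0.5]
width: 0.0436
grasp_force: 0.0
[-0.0801  0.3245  0.2981  0.5156 -1.1648  0.0146]
```

```bash
python3 -m handwheel '[[-0.08,0.3245,0.298,0.5,-1,0,0],[-0.08,0.3245,0.298,0.5,-1,0,0],[-0.08,0.3245,0.298,0.5,-1,0,0],[-0.08,0.3245,0.298,0.5,-1,0,0],[-0.08,0.3245,0.298,0.5,-1,0,0],[-0.08,0.3245,0.298,0.5,-1,0,0],[-0.08,0.3245,0.298,0.5,-1,0,0],[-0.08,0.3245,0.298,0.5,-1,0,0],[-0.08,0.3245,0.298,0.5,-1,0,0],[-0.08,0.3245,0.298,0.5,-1,0,0],[-0.08,0.3245,0.298,0.5,-1,0,0]]'; python3 -c "
from h import *
snap('wrist','w1')
print(move([.445,.13,.31],Rtilt()))"
```

```text
time: 1.98
position: [0.4633, 0.0763, 0.3123]
eef_rot: [[0.868, -0.023, 0.496], [-0.019, -1.0, -0.013], [0.496, 0.002, -0.868]]
ft_force: [0.5, -0.9, -0.0]
width: 0.0436
grasp_force: 0.0
[ 0.0048  0.0028 -0.0071 -0.0604 -0.1798 -0.0265]
```

View pics/w1.png

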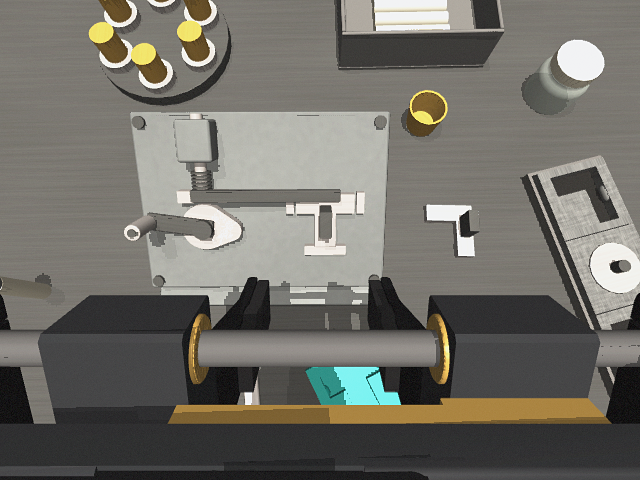

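Wrist view: face corners at (131,113) and (389,113), bolts at (139,122), (381,122), (159,281) and (375,280). The pin top is at (131,233), the cam hub near (209,230), the nose at (242,231), and the T rib spans about (320,205) to (331,242). The L-gauge and case are visible on the right.

```bash
python3 - <<'E'
from h import *
f=lambda *c:np.array(c)/2.75+[190,155]
B=tri('t0',f((28,56),(330,56),(43,254),(330,254)),'w1',[(139,122),(381,122),(159,281),(375,280)]);print(B.round(4))
R=Rcon()
n=R@[-.5,0,c30];p0=B[:,:3].mean(0);print('offset n',B[:,:3]@n, 'slope',(B[0]-B[2]),(B[1]-B[3]))
print('pin',tri('t0',f((30,193)),'w1',[(131,233)]), onplane('w1',[(131,233)],p0+.06*n,n))
print('hub',tri('t0',f((108,187)),'w1',[(209,230)]))
for h in(.012,.02): print('nose',onplane('w1',[(243,231),(209,230)],p0+h*n,n))
print('ribtop',tri('t0',f((260,165)),'w1',[(325,213)]),onplane('w1',[(325,210)],p0+.044*n,n))
E
```

```text
[[0.6496 0.2462 0.1376 0.0008]
 [0.6463 0.0094 0.134  0.0013]
 [0.5051 0.251  0.0484 0.001 ]
 [0.5001 0.0127 0.0535 0.0011]]
offset n [-0.20420524 -0.20699567 -0.20917013 -0.20360458] slope [ 0.14455909 -0.00480303  0.08922057 -0.00018457] [ 0.14618621 -0.00332668  0.08050146  0.00022317]
pin [[0.53813681 0.24185292 0.1431511  0.0010918 ]] [[0.53823907 0.2431805  0.14053811]]
hub [[0.55831957 0.19479007 0.06193483 0.0018001 ]]
nose [[0.54965834 0.15114599 0.09231603]
 [0.5513223  0.18588475 0.09304601]]
nose [[0.54766928 0.14964744 0.10041527]
 [0.5492997  0.18368598 0.10113054]]
ribtop [[0.56657157 0.06688266 0.09530997 0.0011856 ]] [[0.55771411 0.06741991 0.13447303]]
```

```bash
sed -i 's/^YAW=.*/YAW=-0.015/' h.py; python3 - <<'E'
from h import *
R=Rcon();n=R@[-.5,0,c30];up=R@[c30,0,.5];lf=R@[0,1,0]
pin=np.array([.5455,.242,.128]);p0=np.array([.5752,.13,.0934])
ax=np.array([.5608,.188,.0849])
g=onplane('w1',[(176,118),(213,118),(177,162),(214,162)],p0+.03*n,n);print('guide',(g-ax)@lf,(g-ax)@up,(g.mean(0)-ax)@lf)
s=onplane('w1',[(203,178)],p0+.01*n,n);print('stem',(s-ax)@lf)
print(move(pin+.08*n,Rtilt()))
E
```

```text
guide [ 0.013529   -0.01982441  0.01688186 -0.01752092] [0.10660333 0.10640497 0.06725877 0.06703203] -0.001733616819753251
stem [-0.00031058]
[ 0.0037  0.0028 -0.0052 -0.0797 -0.5605  0.3948]
```

```bash
python3 -m handwheel '[[0.0037,0.0028,-0.005,-0.08,-0.56,0.395,0.0],[0.0037,0.0028,-0.005,-0.08,-0.56,0.395,0.0],[0.0037,0.0028,-0.005,-0.08,-0.56,0.395,0.0],[0.0037,0.0028,-0.005,-0.08,-0.56,0.395,0.0],[0.0037,0.0028,-0.005,-0.08,-0.56,0.395,0.0],[0.0037,0.0028,-0.005,-0.08,-0.56,0.395,0.0],[0.0037,0.0028,-0.005,-0.08,-0.56,0.395,0.0],[0.0037,0.0028,-0.005,-0.08,-0.56,0.395,0.0]]'; python3 -c "
from h import *
snap('wrist','w2')
R=Rcon();n=R@[-.5,0,c30];pin=np.array([.5455,.242,.128])
print(proj('w2',[pin+.015*n,pin-.025*n]),move(pin-.0187*n,Rtilt()))"
```

```text
time: 2.7
position: [0.4894, 0.164, 0.2427]
eef_rot: [[0.871, -0.019, 0.49], [-0.02, -1.0, -0.003], [0.49, -0.007, -0.872]]
ft_force: [0.0, -0.2, 0.8]
width: 0.0433
grasp_force: 0.0
[[209.53048241 242.20310218]
 [222.39244613 226.69088844]] [-0.0043  0.0078 -0.0017 -0.0249 -0.2512  0.4863]
```

View pics/w2.png

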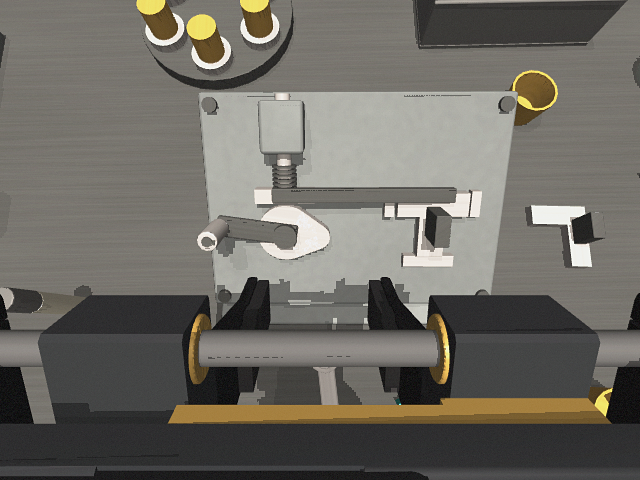

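Predicted pin top (209.5,242) against seen (209,241), so the pin fix is good. I'll go above it, then down, and grip.

```bash
python3 -m handwheel '[[-0.004,0.008,-0.002,-0.025,-0.25,0.157,0.0],[-0.004,0.008,-0.002,-0.025,-0.25,0.157,0.0],[-0.004,0.008,-0.002,-0.025,-0.25,0.157,0.0],[-0.004,0.008,-0.002,-0.025,-0.25,0.157,0.0],[-0.004,0.008,-0.002,-0.025,-0.25,0.157,0.0],[-0.004,0.008,-0.002,-0.025,-0.25,0.157,0.0],[-0.004,0.008,-0.002,-0.025,-0.25,0.157,0.0]]'; python3 -c "
from h import *
R=Rcon();n=R@[-.5,0,c30];pin=np.array([.5455,.242,.128])
print(move(pin-.0187*n,Rtilt()))"
```

```text
time: 3.33
position: [0.5047, 0.2132, 0.2039]
eef_rot: [[0.876, -0.021, 0.482], [-0.022, -1.0, -0.004], [0.482, -0.007, -0.876]]
ft_force: [0.8, 0.2, -0.4]
width: 0.0435
grasp_force: 0.0
[-0.0021  0.0133 -0.0055 -0.0036 -0.0969  0.3492]
```

```bash
python3 -m handwheel '[[-0.002,0.013,-0.005,-0.004,-0.097,0.03,0.0],[-0.002,0.013,-0.005,-0.004,-0.097,0.03,0.0],[-0.002,0.013,-0.005,-0.004,-0.097,0.03,0.0],[-0.002,0.013,-0.005,-0.004,-0.097,0.03,0.0],[-0.002,0.013,-0.005,-0.004,-0.097,0.03,0.0],[-0.002,0.013,-0.005,-0.004,-0.097,0.03,0.0]]'; python3 -c "
from h import *
R=Rcon();n=R@[-.5,0,c30];pin=np.array([.5455,.242,.128])
print(move(pin-.0187*n,Rtilt()))"
```

```text
time: 3.83
position: [0.508, 0.2431, 0.1961]
eef_rot: [[0.866, -0.013, 0.499], [-0.012, -1.0, -0.005], [0.499, -0.002, -0.866]]
ft_force: [-0.1, -0.3, 0.7]
width: 0.0433
grasp_force: 0.0
[-0.0015  0.0006  0.0004 -0.0049  0.0025  0.3214]
```

```bash
python3 -m handwheel '[[-0.001,0,0,-0.005,0.002,0.12,0.0],[-0.001,0,0,-0.005,0.002,0.22,0.0],[-0.001,0,0,-0.005,0.002,0.32,0.0],[-0.001,0,0,-0.005,0.002,0.32,0.0],[-0.001,0,0,-0.005,0.002,0.32,0.0],[-0.001,0,0,-0.005,0.002,0.32,-1],[-0.001,0,0,-0.005,0.002,0.32,-1],[-0.001,0,0,-0.005,0.002,0.32,-1],[-0.001,0,0,-0.005,0.002,0.32,-1],[-0.001,0,0,-0.005,0.002,0.32,-1]]' 40; python3 - <<'E'
from h import *
R=Rcon();n=R@[-.5,0,c30];up=R@[c30,0,.5];lf=R@[0,1,0]
st=robot.get_state();R0=np.array(st['eef_rot']);p=st['position']
ax=np.array([.5608,.188,.0849])
d=p-ax;u,v,h=d@up,d@lf,d@n;print('pin rel',u,v,h,np.hypot(u,v),'theta',np.arctan2(-v,-u))
# better axis v from radius
phi0=np.arctan2(v,u)
for t in np.linspace(phi0,np.pi,9):
    q=ax+.055*(np.cos(t)*up+np.sin(t)*lf)+h*n
    print(round(t,2),(R0.T@(q-p)/.3).round(3))
E
```

```text
time: 4.67
position: [0.5541, 0.2456, 0.1132]
eef_rot: [[0.865, -0.009, 0.501], [-0.009, -1.0, -0.002], [0.501, -0.002, -0.865]]
ft_force: [-2.0, 4.5, 2.3]
width: 0.0183
grasp_force: 3.8
pin rel 0.0075564314024614155 0.057469164251859835 0.028298496299770395 0.057963820572382474 theta -1.7015330553219608
1.44 [-0.001  0.01  -0.   ]
1.65 [-0.04   0.009 -0.   ]
1.87 [-0.078  0.016 -0.   ]
2.08 [-0.114  0.031 -0.   ]
2.29 [-0.146  0.053 -0.   ]
2.5 [-0.173  0.082 -0.001]
2.72 [-0.193  0.115 -0.001]
2.93 [-0.205  0.152 -0.001]
3.14 [-0.209  0.191 -0.001]
```

```bash
cat > arc.py <<'E'
from h import *
R=Rcon();n=R@[-.5,0,c30];up=R@[c30,0,.5];lf=R@[0,1,0]
st=robot.get_state();R0=np.array(st['eef_rot']);p=st['position']
ax=np.array([.5608,.188,.0849])
d=p-ax;u,v,h=d@up,d@lf,d@n;print('pin rel',u,v,h,np.hypot(u,v),'theta',np.arctan2(-v,-u))
E
python3 -m handwheel '[[0,0,0,0,0,0,-1],[0,0,0,0,0,0,-1],[0,0,0,0,0,0,-1],[0,0,0,0,0,0,-1]]' 40; python3 arc.py
```

```text
time: 5.0
position: [0.5542, 0.2468, 0.1131]
eef_rot: [[0.865, -0.007, 0.501], [-0.008, -1.0, -0.001], [0.501, -0.003, -0.865]]
ft_force: [-4.7, 3.6, 7.0]
width: 0.015
grasp_force: 40.4
pin rel 0.007670119638581666 0.058735330551991774 0.02815113902850393 0.05923402561300299 theta -1.700649352759584
```

```bash
python3 -m handwheel '[[0,0,0,-0.019,0,0,-1],[0,0,0,-0.038,-0.001,0,-1],[0,0,0,-0.058,0.002,0,-1],[0,0,0,-0.078,0.006,0,-1],[0,0,0,-0.096,0.013,0,-1],[0,0,0,-0.113,0.022,0,-1],[0,0,0,-0.130,0.032,0,-1],[0,0,0,-0.145,0.044,0,-1],[0,0,0,-0.145,0.044,0,-1],[0,0,0,-0.145,0.044,0,-1]]' 40; python3 arc.py
```

```text
time: 5.83
position: [0.5163, 0.2366, 0.1003]
eef_rot: [[0.878, -0.012, 0.478], [-0.003, -1.0, -0.019], [0.478, 0.015, -0.878]]
ft_force: [19.8, 9.6, -42.7]
width: 0.0146
grasp_force: 39.5
pin rel -0.03146784692763106 0.04797227233782385 0.03592723617583227 0.05737215616930533 theta -0.9902433567041647
```

```bash
python3 -c "
from h import *
st=robot.get_state();print(np.round(st['joint_positions'],3),np.round(st['qd'],2),st['ft_force'],st['ft_torque'])
print(move([.55,.2,.12],Rtilt()))"; python3 -m handwheel '[[0,0,0,0,0,0,-1],[0,0,0,0,0,0,-1]]' 40; python3 arc.py;python3 -c "
from h import *
st=robot.get_state();print(np.round(st['joint_positions'],3),np.round(st['qd'],2),st['ft_force'],st['ft_torque'])"
```

```text
[-1.195  0.372  0.625  2.252  0.463  0.211 -2.66 ] [ 0. -0. -0. -0.  0.  0.  0.] [ 19.80944106   9.55509658 -42.72699594] [2.22537729 1.13897133 1.12338107]
[ 0.0075  0.0162  0.0067  0.1304  0.1218 -0.0018]
time: 6.0
position: [0.5163, 0.2366, 0.1002]
eef_rot: [[0.879, -0.012, 0.478], [-0.003, -1.0, -0.019], [0.478, 0.015, -0.878]]
ft_force: [20.2, 10.4, -42.1]
width: 0.0145
grasp_force: 39.5
pin rel -0.03151231805134581 0.04794206975094384 0.03591679321721063 0.05737131897536903 theta -0.9893064657897116
[-1.195  0.372  0.625  2.252  0.463  0.211 -2.66 ] [-0.  0.  0.  0. -0. -0.  0.] [ 20.22874153  10.35167458 -42.14507625] [2.20944447 1.09352477 1.15267686]
```

```bash
python3 -m handwheel '[[0,0,0,0,0,0,0.1],[0,0,0,0,0,0,0.1],[0,0,0,0,0,0,0.1],[0,0,0,0,0,0,0.1],[0,0,0,0,0,-0.1,0.1],[0,0,0,0,0,-0.2,0.1],[0,0,0,0,0,-0.3,0.1],[0,-0.08,0,0,0,-0.4,0.1],[0,-0.16,0,0,0,-0.4,0.1],[0,-0.22,0,0,0,-0.4,0.1],[0,-0.22,0,0,0,-0.4,0.1],[0,-0.22,0,0,0,-0.4,0.1]]' 40
python3 -m handwheel '[[0,0,-0.08,0,0,0,0.1],[0,0,-0.16,0,0,0,0.1],[0,0,-0.24,0,0,0,0.1],[0,0,-0.32,0,0,0,0.1],[0,0,-0.40,0,0,0,0.1],[0,0,-0.48,0,0,0,0.1],[0,0,-0.56,0,0,0,0.1],[0,0,-0.64,0,0,0,0.1],[0,0,-0.72,0,0,0,0.1],[0,0,-0.8,0,0,0,0.1],[0,0,-0.88,0,0,0,0.1],[0,0,-0.95,0,0,0,0.1]]'; python3 -c "
from h import *
st=robot.get_state();print(np.round(st['joint_positions'],3))"
```

```text
time: 7.0
position: [0.463, 0.2373, 0.2106]
eef_rot: [[0.987, -0.018, 0.159], [-0.016, -1.0, -0.012], [0.159, 0.009, -0.987]]
ft_force: [1.0, -0.2, 0.7]
width: 0.0477
grasp_force: 0.0
time: 8.0
position: [0.46, 0.2367, 0.2087]
eef_rot: [[0.087, 0.984, 0.156], [0.996, -0.086, -0.014], [-0.0, 0.157, -0.988]]
ft_force: [0.7, -1.1, -0.4]
width: 0.048
grasp_force: 0.0
[-1.064  0.166  0.505  2.034  0.022  0.837 -0.67 ]
```

```bash
cat >> h.py <<'E'
def Rt(tilt,half=1,yaw=YAW):
    c,s=np.cos(tilt),np.sin(tilt);M=np.array([[c,0,s],[0,-1,0],[s,0,-c]])
    return Rcon(yaw)@M@np.diag([-1,-1,1] if half else [1,1,1])
E
python3 -c "
from h import *
print(move([.46,.22,.24],Rt(.17)))"
```

```text
[-1.2300e-02 -3.0000e-04 -1.0451e+00 -5.5600e-02  2.1100e-02 -1.0240e-01]
```

```bash
python3 -m handwheel '[[0,0,-0.08,-0.05,0.02,-0.10,0.1],[0,0,-0.16,-0.05,0.02,-0.10,0.1],[0,0,-0.24,-0.05,0.02,-0.10,0.1],[0,0,-0.32,-0.05,0.02,-0.10,0.1],[0,0,-0.40,-0.05,0.02,-0.10,0.1],[0,0,-0.48,-0.05,0.02,-0.10,0.1],[0,0,-0.56,-0.05,0.02,-0.10,0.1],[0,0,-0.64,-0.05,0.02,-0.10,0.1],[0,0,-0.72,-0.05,0.02,-0.10,0.1],[0,0,-0.8,-0.05,0.02,-0.10,0.1],[0,0,-0.88,-0.05,0.02,-0.10,0.1],[0,0,-1,-0.05,0.02,-0.10,0.1]]'; python3 -c "
from h import *
st=robot.get_state();print(np.round(st['joint_positions'],3))
snap('wrist','w3');print(move([.46,.22,.24],Rt(.17)))"
```

```text
time: 9.0
position: [0.4599, 0.2216, 0.2392]
eef_rot: [[-0.975, 0.156, 0.156], [0.156, 0.988, -0.014], [-0.157, 0.011, -0.988]]
ft_force: [-0.2, 0.5, 0.2]
width: 0.048
grasp_force: 0.0
[-0.931  0.112  0.371  2.005  0.07   0.908  0.809]
[-0.008  -0.0076 -0.0876 -0.0017 -0.0052 -0.0025]
```

View pics/w3.png

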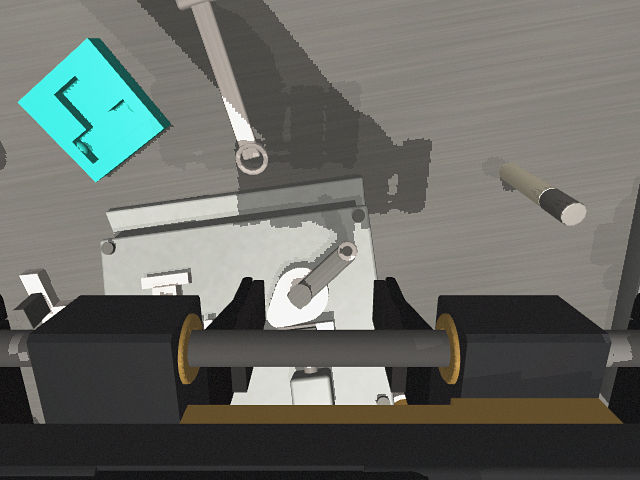

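Here the pin top is at (347,251), the hub top at (300,292), and the nose edge is near (270,320) by the follower.

```bash
python3 - <<'E'
from h import *
R=Rcon();n=R@[-.5,0,c30];up=R@[c30,0,.5];lf=R@[0,1,0]
p0=np.array([.5752,.13,.0934])
pt=onplane('w3',[(347,251)],p0+.06*n,n)[0];print(pt)
for ay in(.188,.190,.192):
    ax=np.array([.5608,ay,.0849]);d=pt-ax;u,v=d@up,d@lf;print(u,v,np.hypot(u,v),np.arctan2(-v,-u),d@n)
g=pt-.015*n;print('grip pt',g)
T=Rt(.17);print('above',move(g-T[:,2]*(.06),T),'tcp',g+T[:,2]*.0187)
E
```

```text
[0.50265606 0.23768632 0.11987092]
-0.03350842709390992 0.048808600180899775 0.05920383550013298 -0.9691699187631678 0.0597270422292968
-0.033482447306064006 0.04680882517668105 0.05755119800685684 -0.9498742035896933 0.05971204279179047
-0.03345646751821809 0.04480905017246233 0.05592124995165817 -0.9294456738961697 0.05969704335428414
grip pt [0.51015521 0.23757382 0.10688054]
above [-0.008  -0.0076 -0.0876 -0.0842  0.071   0.261 ] tcp [0.51331857 0.23752637 0.08845011]
```

```bash
python3 -m handwheel '[[-0.008,-0.008,-0.088,-0.084,0.071,0.15,0.1],[-0.008,-0.008,-0.088,-0.084,0.071,0.26,0.1],[-0.008,-0.008,-0.088,-0.084,0.071,0.26,0.1],[-0.008,-0.008,-0.088,-0.084,0.071,0.26,0.1],[-0.008,-0.008,-0.088,-0.084,0.071,0.26,0.1],[-0.008,-0.008,-0.088,-0.084,0.071,0.26,0.1]]'; python3 -c "
from h import *
st=robot.get_state();print(np.round(st['joint_positions'],3))
T=Rt(.17);print(move(np.array([.5133,.2375,.0885]),T))"
```

```text
time: 9.55
position: [0.5013, 0.2387, 0.1687]
eef_rot: [[-0.985, 0.025, 0.172], [0.025, 1.0, 0.0], [-0.172, 0.005, -0.985]]
ft_force: [0.8, 0.6, 0.6]
width: 0.0478
grasp_force: 0.0
[-0.873  0.266  0.357  2.009 -0.006  0.733  1.016]
[ 0.0018  0.002  -0.0066  0.0066 -0.0042  0.2704]
```

```bash
python3 -m handwheel '[[0.002,0.002,-0.006,0.006,-0.004,0.10,0.1],[0.002,0.002,-0.006,0.006,-0.004,0.2,0.1],[0.002,0.002,-0.006,0.006,-0.004,0.27,0.1],[0.002,0.002,-0.006,0.006,-0.004,0.27,0.1],[0.002,0.002,-0.006,0.006,-0.004,0.27,-1],[0.002,0.002,-0.006,0.006,-0.004,0.27,-1],[0.002,0.002,-0.006,0.006,-0.004,0.27,-1],[0.002,0.002,-0.006,0.006,-0.004,0.27,-1],[0.002,0.002,-0.006,0.006,-0.004,0.27,-1],[0.002,0.002,-0.006,0.006,-0.004,0.27,-1],[0.002,0.002,-0.006,0.006,-0.004,0.27,-1],[0.002,0.002,-0.006,0.006,-0.004,0.27,-1]]' 40; cat > arc.py <<'E'
from h import *
import sys
R=Rcon();n=R@[-.5,0,c30];up=R@[c30,0,.5];lf=R@[0,1,0]
st=robot.get_state();R0=np.array(st['eef_rot']);p=st['position']-R0[:,2]*.0187
ax=np.array([.5608,.1925,.0849])
d=p-ax;u,v,h=d@up,d@lf,d@n;th=np.arctan2(-v,-u);print('pin rel',u,v,h,np.hypot(u,v),'theta',th,np.round(st['joint_positions'],2))
for t in np.linspace(th,0,9):
    dd=-.055*((np.cos(t)-np.cos(th))*up+(np.sin(t)-np.sin(th))*lf)
    print(round(t,2),(R0.T@dd/.3).round(3))
E
python3 arc.py
```

```text
time: 10.55
position: [0.5132, 0.2379, 0.0875]
eef_rot: [[-0.986, 0.015, 0.168], [0.014, 1.0, -0.004], [-0.168, -0.001, -0.986]]
ft_force: [-2.2, -0.2, 5.5]
width: 0.0151
grasp_force: 40.0
pin rel -0.03399985758595792 0.04468701100977687 0.04393426341631767 0.05615086169288357 theta -0.9203909153550738 [-0.82  0.4   0.32  2.05 -0.07  0.56  1.08]
-0.92 [0. 0. 0.]
-0.81 [ 0.015 -0.014  0.006]
-0.69 [ 0.028 -0.029  0.011]
-0.58 [ 0.04  -0.046  0.015]
-0.46 [ 0.05  -0.064  0.019]
-0.35 [ 0.058 -0.084  0.021]
-0.23 [ 0.063 -0.104  0.024]
-0.12 [ 0.067 -0.125  0.025]
0.0 [ 0.068 -0.146  0.025]
```

```bash
python3 -m handwheel '[[0,0,0,0.015,-0.014,0.006,-1],[0,0,0,0.028,-0.029,0.011,-1],[0,0,0,0.040,-0.046,0.015,-1],[0,0,0,0.050,-0.064,0.019,-1],[0,0,0,0.058,-0.084,0.021,-1],[0,0,0,0.063,-0.104,0.024,-1],[0,0,0,0.067,-0.125,0.025,-1],[0,0,0,0.068,-0.146,0.025,-1],[0,0,0,0.068,-0.146,0.025,-1],[0,0,0,0.068,-0.146,0.025,-1],[0,0,0,0.068,-0.146,0.025,-1]]' 40;python3 arc.py |head -1;python3 -c "
from h import *
snap('wrist','w4');snap('scene','s4');snap('top','t4')
a=cv2.imread('pics/w4.png')[200:480,180:500];b=cv2.imread('pics/t4.png')[165:265,190:330];
cv2.imwrite('pics/c4.png',np.hstack([cv2.resize(b,(560,400),interpolation=2)]))"
```

```text
time: 11.47
position: [0.4926, 0.1958, 0.0761]
eef_rot: [[-0.986, 0.013, 0.166], [0.013, 1.0, -0.002], [-0.166, -0.0, -0.986]]
ft_force: [-3.6, 4.3, 1.8]
width: 0.0153
grasp_force: 40.0
pin rel -0.05697196776379756 0.0022453421488418876 0.04404237329118317 0.057016196578205336 theta -0.039390963484164654 [-0.77  0.37  0.32  2.14 -0.07  0.5   1.14]
```

View pics/w4.png

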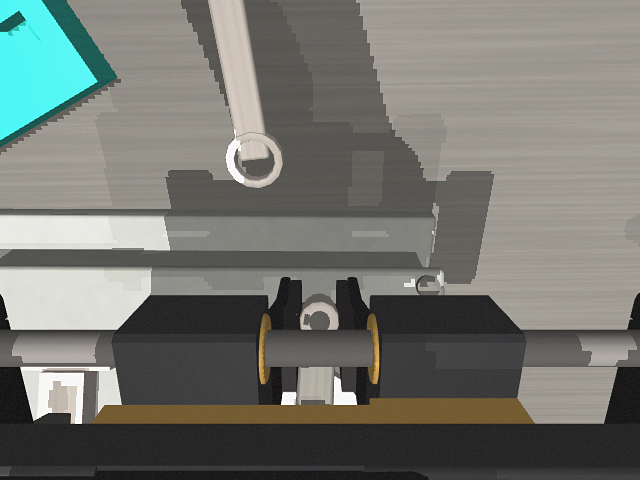

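```bash
python3 -m handwheel '[[0,0,0,0,-0.007,0,-1],[0,0,0,0,-0.007,0,-1],[0,0,0,0,-0.007,0,-1],[0,0,0,0,-0.007,0,0.1],[0,0,0,0,-0.007,0,0.1],[0,0,0,0,-0.007,0,0.1],[0,0,0,0,-0.007,0,0.1],[0,0,0,0,-0.007,0,0.1],[0,0,0,0,-0.007,-0.1,0.1],[0,0,0,0,-0.007,-0.2,0.1],[0,0,0,0,-0.007,-0.3,0.1],[0,0,0,0,-0.007,-0.4,0.1]]' 40;python3 -c "
from h import *
print(move([.54,.11,.26],Rt(.17)))"
```

```text
time: 12.62
position: [0.473, 0.1914, 0.1954]
eef_rot: [[-0.986, 0.016, 0.166], [0.015, 1.0, -0.006], [-0.166, -0.003, -0.986]]
ft_force: [0.8, 0.7, 0.9]
width: 0.0477
grasp_force: 0.0
[-0.0019 -0.0017 -0.0003 -0.2603 -0.2685 -0.1735]
```

```bash
python3 -m handwheel '[[0,0,0,-0.26,-0.27,-0.17,0.1],[0,0,0,-0.26,-0.27,-0.17,0.1],[0,0,0,-0.26,-0.27,-0.17,0.1],[0,0,0,-0.26,-0.27,-0.17,0.1],[0,0,0,-0.26,-0.27,-0.17,0.1],[0,0,0,-0.26,-0.27,-0.17,0.1],[0,0,0,-0.26,-0.27,-0.17,0.1]]';python3 -c "
from h import *
snap('wrist','w5')"
```

```text
time: 13.2
position: [0.5391, 0.1113, 0.2566]
eef_rot: [[-0.986, 0.013, 0.164], [0.012, 1.0, -0.005], [-0.164, -0.003, -0.986]]
ft_force: [0.7, 0.2, -0.2]
width: 0.0479
grasp_force: 0.0
```

View pics/w5.png

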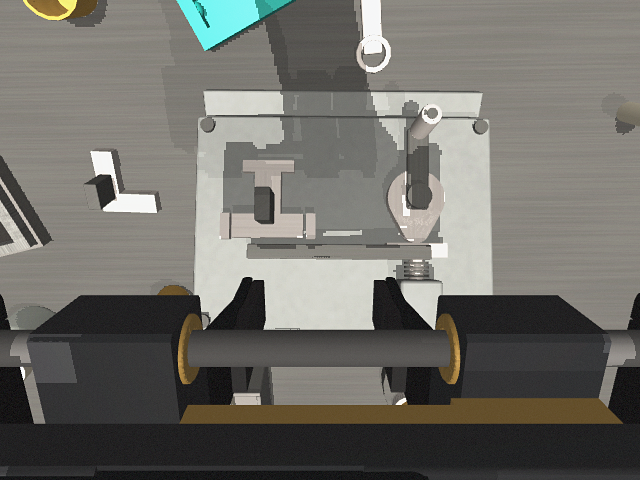

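The nose now sits on the foot at (415,240), with the pin top at (432,113) straight down the slope. The finger (rows 245–258) is clear of the T's bar (rows 213–238), and the dark rib is at about (255–273, 187–222). Measuring both now.

```bash
python3 - <<'E'
from h import *
R=Rcon();n=R@[-.5,0,c30];up=R@[c30,0,.5];lf=R@[0,1,0]
p0=np.array([.5752,.13,.0934]);ax=np.array([.5608,.1925,.0849])
f=lambda P:((P-ax)@up,(P-ax)@lf)
print('pin',f(onplane('w5',[(432,113)],p0+.06*n,n)))
print('nose',f(onplane('w5',[(415,241)],p0+.014*n,n)))
print('bolts',f(onplane('w5',[(208,125),(480,127)],p0,n)))
print('guide',f(onplane('w5',[(400,283),(441,283)],p0+.03*n,n)))
print('foot ends',f(onplane('w5',[(447,250)],p0+.012*n,n)))
g=cv2.cvtColor(cv2.imread('pics/w5.png'),cv2.COLOR_BGR2GRAY)
print(g[180:228:3,246:282:2]);print('bar ends row 226',g[224,214:324:3]);print('col 240',g[205:245:2,240],g[205:245:2,300])
g=cv2.cvtColor(cv2.imread('pics/w2.png'),cv2.COLOR_BGR2GRAY)
print(g[200:256:3,420:456:2])
E
```

```text
pin (array([-0.054264]), array([-0.00138328]))
nose (array([0.03478306]), array([-0.00375807]))
bolts (array([-0.06588492, -0.06475841]), array([-0.17815933,  0.05698916]))
guide (array([0.06793798, 0.06782803]), array([-0.01949017,  0.01194751]))
foot ends (array([0.04194493]), array([0.02272429]))
[[126 127 126 128 130 166 165 165 166 163 163 163 165 191 184 186 186 160]
 [126 126 126 123 124 166 167 164 168 166 166 168 169 192 184 186 185 164]
 [125 125 124 124 122 128 133 128 130 128 129 128 169 190 183 189 187 163]
 [124 124 126 126  91  75  75  76  75  73  78  77  27 197 187 188 186 162]
 [124 125 125 126  80  77  73  78  74  78  76  78  35  27 193 186 188 162]
 [124 125 123 126  80  84  85  82  86  87  84  87  37  42 111 189 187 161]
 [127 127 124 126  90  84  86  83  82  85  85  91  35  41 115 186 191 160]
 [126 126 127 127  93  83  81  85  83  87  83  85  39  39 113 190 189 137]
 [128 126 124 126  95  85  84  84  84  84  86  87  47  41 112 189 189 134]
 [111 112 111 114  75  84  83  87  85  86  87  92  36  42 114 190 191 134]
 [112 113 111 110  77  84  89  88  87  87  88  87
[... 1470 characters left out ...]
113 110 108  98 174 171]
 [238 241 162  34  34  38  37  32 106 112 112 108 106 110 111 107 170 172]
 [238 151 131  35  36  33  34  30 112 109 109 109 110 107 110 106 169 169]
 [237 152 159  32  36  34  32  28 114 110 111 106 108 112 108 130 172 174]
 [237 149 155 142  33  38  36  35 114 110 111 109 112 108 108 171 172 172]
 [236 152 153 138 141  70  31  56 113 111 110 109 109 109 108 175 173 172]
 [241 152 151 140 138 142  90  83 111 109 107 111 107 105 106 172 170 171]
 [240 148 153 155 137 139 135 136 237 237 235 237 176 176 173 172 173 174]
 [234 234 235 236 229 141 137 232 224 228 225 213 171 170 171 169 169 170]
 [235 233 235 235 237 226 222 227 226 228 226 177 155 156 155 156 162 167]]
```

```bash
sed -i 's/^YAW=.*/YAW=-0.018/' h.py; python3 - <<'E'
from h import *
R=Rcon();n=R@[-.5,0,c30];up=R@[c30,0,.5];lf=R@[0,1,0]
p0=np.array([.5752,.13,.0934])
c=onplane('w5',[(254.5,194),(269.5,194),(254.5,221.5),(269.5,221.5),(262,207.7)],p0+.044*n,n);print(c,[np.linalg.norm(c[1]-c[0]),np.linalg.norm(c[2]-c[0])])
b=onplane('w5',[(229,226),(304,226)],p0+.012*n,n);print('bar',b,np.linalg.norm(b[0]-b[1]), (b.mean(0)-c[4])@lf)
P=c[4]
g=P-.016*n   # grasp point on the rib, 28 mm above face
T=Rt(np.radians(22));print('g',g,'above',move(g+.0187*T[:,2]-.09*T[:,2],T)); print('axis angle of T',np.arctan2(*(c[2]-c[0])[[1,0]]))
E
```

```text
[[0.53848025 0.06297746 0.12370658]
 [0.53862398 0.0741394  0.12367356]
 [0.55628599 0.06300498 0.13398478]
 [0.55642874 0.07411426 0.13395174]
 [0.54744342 0.06855907 0.12882263]] [np.float64(0.011162910605315834), np.float64(0.020559347359416672)]
bar [[0.57235449 0.03671182 0.10658324]
 [0.57314439 0.09820557 0.10640019]] 0.06149910007137156 -0.0006447181915728876
g [0.55544212 0.06841508 0.11496622] above [-0.0007 -0.1392  0.0038  0.0741 -0.1417  0.2434]
axis angle of T 0.0015455789207389013
```

```bash
python3 - <<'E'
from h import *
R=Rcon();n=R@[-.5,0,c30]
g=np.array([.5457,.0685,.1278])-.009*n
T=Rt(np.radians(22));print('tcp',g+.0187*T[:,2],move(g-.05*T[:,2],T))
E
```

```text
tcp [0.55720328 0.06829292 0.10266743] [-0.0007 -0.1392  0.0038  0.0732 -0.1419  0.2932]
```

```bash
python3 -m handwheel '[[0,-0.139,0.004,0.073,-0.142,0.1,0.1],[0,-0.139,0.004,0.073,-0.142,0.2,0.1],[0,-0.139,0.004,0.073,-0.142,0.293,0.1],[0,-0.139,0.004,0.073,-0.142,0.293,0.1],[0,-0.139,0.004,0.073,-0.142,0.293,0.1],[0,-0.139,0.004,0.073,-0.142,0.293,0.1],[0,-0.139,0.004,0.073,-0.142,0.293,0.1]]';python3 -c "
from h import *
st=robot.get_state();print(np.round(st['joint_positions'],3))
snap('wrist','w6')
T=Rt(np.radians(22));print(move([.5572,.0683,.1027],T))
R=Rcon();n=R@[-.5,0,c30];up=R@[c30,0,.5];P=np.array([.5457,.0685,.1278])
print(proj('w6',[P+.013*up,P-.013*up]))
g=cv2.cvtColor(cv2.imread('pics/w6.png'),cv2.COLOR_BGR2GRAY);print(g[150:300:5,270:370:4])"
```

```text
time: 13.83
position: [0.5355, 0.0691, 0.1703]
eef_rot: [[-0.925, 0.019, 0.381], [0.018, 1.0, -0.006], [-0.381, 0.001, -0.925]]
ft_force: [-0.4, 1.0, 0.2]
width: 0.0481
grasp_force: 0.0
[-0.686  0.152  0.463  2.208  0.072  0.42   1.251]
[ 0.0003  0.0041 -0.0013  0.0181 -0.0008  0.2358]
[[318.19266066 274.56905451]
 [318.1173312  227.71862514]]
[[131 129 129 130 132 131 128 131 130 127 128 130 115 116 117 118 116 115
  116 117 117 116 117 129 128]
 [132 130 132 131 132 130 128 129 126 129 129 131 117 111 116 114 117 116
  117 117 116 120 118 129 130]
 [132 131 134 132 133 129 129 130 117 116 117 118 116 115 116 117 116 118
  117 116 134 133 132 130 131]
 [127 131 132 115 117 117 117 119 118 119 118 114 115 115 119 117 118 119
  119 117 129 131 132 133 129]
 [128 130 129 204 200 201 202 202 204 201 202 201 200 202 203 181 180 179
  178 179 205 130 132 131 131]
 [132 130 130 203 197 195 196 196 198 196 198 197 200 197 196 173 175 174
  172 172 196 130 129 131 130]
 [129 131 129 196 192 191 190 171 171 172 172 170 193 193 192 194 173 173
  173 172 196 130 129 133 129]
 [130 129 132 128 1
[... 1696 characters left out ...]
47 162 161 151 154 154 159 247 247 247
  247 247 247 247 247 255 252]
 [246 247 247 247 247 248 248 249 249 249 249 249 249 249 249 249 249 249
  249 249 249 249 249 255 148]
 [224 221 221 222 224 224 221 123 117 119 118 120 120 119 121 120 122 120
  121 121 122 121 121 121 123]
 [225 224 224 223 224 223 230 135 133 135 133 134 141 135 138 138 137 135
  136 136 136 137 138 139 137]
 [224 225 226 224 225 224  83  83  87  88  87  85  87  87  89  89  87  90
   90  90  91  91  93  92  90]
 [222 222 223 224 225 225 155 155 153 153 151 148 150 152 152 153 151 150
  151 150 149 149 149 149 149]
 [224 225 225 224 223 223 156 156 158 155 156 156 155 156 155 156 155 153
  155 155 153 153 155 154 153]]
```

```bash
python3 -m handwheel '[[0,0.004,0,0.026,0,0.08,0.1],[0,0.004,0,0.026,0,0.16,0.1],[0,0.004,0,0.026,0,0.20,0.1],[0,0.004,0,0.026,0,0.232,0.1],[0,0.004,0,0.026,0,0.232,0.1],[0,0.004,0,0.026,0,0.232,0.1]]'
```

```text
time: 14.38
position: [0.5528, 0.0673, 0.101]
eef_rot: [[-0.928, 0.021, 0.372], [0.019, 1.0, -0.008], [-0.372, -0.0, -0.928]]
ft_force: [-0.1, -0.3, 0.5]
width: 0.0481
grasp_force: 0.0
```

```bash
python3 -m handwheel '[[0,0,0,0,0,0,-1],[0,0,0,0,0,0,-1],[0,0,0,0,0,0,-1],[0,0,0,0,0,0,-1],[0,0,0,0,0,0,-1],[0,0,0,0,0,0,-1],[0,0,0,0,0,0,-1],[0,0,0,0,0,0,-1]]' 45; python3 - <<'E'
from h import *
st=robot.get_state();R=Rcon();n=R@[-.5,0,c30];up=R@[c30,0,.5]
Rt0=np.array(st['eef_rot'])
G=np.eye(4);G[:3,:3]=np.c_[up,R@[0,1,0],n]
P=np.array([.5457,.0685,.1278])-.0025*up-.044*n   # origin estimate
P[1]=st['position'][1]-Rt0[1,2]*.0187
G[:3,3]=P;T=np.eye(4);T[:3,:3]=Rt0;T[:3,3]=st['position']
np.save('gT.npy',np.linalg.inv(T)@G);print((np.linalg.inv(T)@G).round(4))
print('lift',(Rt0.T@n*.03/.3).round(3),'then up',(Rt0.T@(n*.03+np.array([0,0,.11]))/.3).round(3))
E
```

```text
time: 15.05
position: [0.5519, 0.0673, 0.1004]
eef_rot: [[-0.928, 0.021, 0.371], [0.019, 1.0, -0.008], [-0.371, -0.0, -0.929]]
ft_force: [-1.9, 0.4, 2.0]
width: 0.0117
grasp_force: 45.0
[[-9.897e-01  2.500e-03  1.432e-01 -8.200e-03]
 [ 2.300e-03  1.000e+00 -1.700e-03  4.000e-04]
 [-1.432e-01 -1.300e-03 -9.897e-01  1.610e-02]
 [ 0.000e+00  0.000e+00  0.000e+00  1.000e+00]]
lift [ 0.014 -0.    -0.099] then up [-0.122 -0.    -0.439]
```

```bash
python3 -m handwheel '[[0,0,0,0.005,0,-0.03,-1],[0,0,0,0.01,0,-0.065,-1],[0,0,0,0.014,0,-0.10,-1],[0,0,0,-0.03,0,-0.20,-1],[0,0,0,-0.075,0,-0.32,-1],[0,0,0,-0.122,0,-0.44,-1],[0,0,0,-0.122,0,-0.44,-1],[0,0,0,-0.122,0,-0.44,-1]]' 45; python3 - <<'E'
from h import *
# case estimate from w5? rough place pose
X=np.load('gT.npy');st=robot.get_state();print(np.round(st['joint_positions'],2))
ps=.24
G=np.eye(4);G[:3,:3]=Rcon(ps);G[:3,3]=[.43,-.285,.20]
T=G@np.linalg.inv(X);print(T.round(3),move(T[:3,3],T[:3,:3]))
E
```

```text
time: 15.72
position: [0.5376, 0.068, 0.2394]
eef_rot: [[-0.927, 0.021, 0.375], [0.02, 1.0, -0.005], [-0.375, 0.003, -0.927]]
ft_force: [-0.1, -0.1, -2.9]
width: 0.0118
grasp_force: 45.0
[-0.75  0.05  0.51  2.12  0.12  0.61  1.22]
[[-0.962 -0.235 -0.139  0.424]
 [-0.233  0.972 -0.035 -0.287]
 [ 0.143 -0.002 -0.99   0.217]
 [ 0.     0.     0.     1.   ]] [-0.0169  0.3344 -0.1655  0.3532 -1.1903 -0.0669]
```

```bash
python3 -m handwheel '[[-0.017,0.334,-0.165,0.1,-0.3,-0.067,-1],[-0.017,0.334,-0.165,0.13,-0.5,-0.067,-1],[-0.017,0.334,-0.165,0.13,-0.7,-0.067,-1],[-0.017,0.334,-0.165,0.13,-0.85,-0.067,-1],[-0.017,0.334,-0.165,0.13,-1,-0.067,-1],[-0.017,0.334,-0.165,0.13,-1,-0.067,-1],[-0.017,0.334,-0.165,0.13,-1,-0.067,-1],[-0.017,0.334,-0.165,0.13,-1,-0.067,-1],[-0.017,0.334,-0.165,0.13,-1,-0.067,-1],[-0.017,0.334,-0.165,0.13,-1,-0.067,-1],[-0.017,0.334,-0.165,0.13,-1,-0.067,-1],[-0.017,0.334,-0.165,0.13,-1,-0.067,-1]]' 45; python3 - <<'E'
from h import *
snap('wrist','w7');snap('top','t7')
X=np.load('gT.npy')
G=np.eye(4);G[:3,:3]=Rcon(.24);G[:3,3]=[.43,-.285,.12]
T=G@np.linalg.inv(X);print(move(T[:3,3],T[:3,:3]))
E
```

```text
time: 16.72
position: [0.487, -0.2294, 0.2398]
eef_rot: [[-0.961, -0.237, -0.144], [-0.234, 0.972, -0.037], [0.149, -0.002, -0.989]]
ft_force: [-0.2, 0.7, -1.6]
width: 0.0113
grasp_force: 45.0
[-0.0008 -0.0032  0.001   0.1951 -0.1345  0.3773]
```

View pics/w7.png

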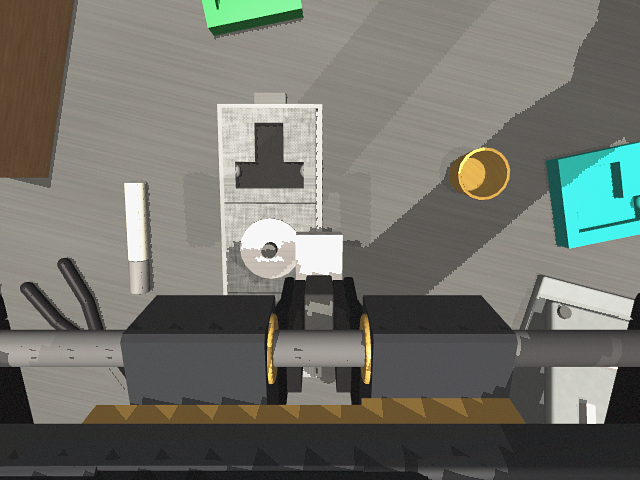

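Seen: the grey case's T-cutout has its bar at cols 236–304, rows 163–188, and its stem at cols 254–283, rows 123–163. The held gauge's stem end is at (296–343, 233). Measuring edges.

```bash
python3 - <<'E'
from h import *
g=cv2.cvtColor(cv2.imread('pics/w7.png'),cv2.COLOR_BGR2GRAY).astype(float)
def edges(p,o,t=105):
    s=p<t;i=np.flatnonzero(np.diff(s.astype(int)));return [(round(float(o+k+(p[k]-t)/(p[k]-p[k+1])),1),'dn' if p[k]>t else 'up') for k in i]
for r in(130,140,150): print('stem row',r,edges(g[r-2:r+3,235:300].mean(0),235))
for r in(168,176,184): print('bar row',r,edges(g[r-1:r+2,225:318].mean(0),225))
for c in(260,269,278): print('col',c,edges(g[108:200,c-2:c+3].mean(1),108))
for c in(244,249,290,296): print('col',c,edges(g[145:200,c-2:c+3].mean(1),145))
for c in(300,310,320,330,340): print('held',c,edges(g[215:260,c-2:c+3].mean(1),215,195))
for r in(240,250,260,270): print('held',r,edges(g[r-1:r+2,280:350].mean(0),280,195))
print(g[176,228:312:2]);print(g[244,286:350:2])
E
```

```text
stem row 130 [(254.4, 'dn'), (282.4, 'up')]
stem row 140 [(254.6, 'dn'), (282.7, 'up')]
stem row 150 [(254.6, 'dn'), (282.6, 'up')]
bar row 168 [(239.0, 'dn'), (300.3, 'up')]
bar row 176 [(235.5, 'dn'), (302.1, 'up')]
bar row 184 [(235.5, 'dn'), (303.1, 'up')]
col 260 [(122.6, 'dn'), (187.5, 'up')]
col 269 [(122.6, 'dn'), (187.6, 'up')]
col 278 [(122.6, 'dn'), (187.6, 'up')]
col 244 [(161.6, 'dn'), (187.5, 'up')]
col 249 [(161.6, 'dn'), (187.5, 'up')]
col 290 [(161.6, 'dn'), (187.6, 'up')]
col 296 [(161.6, 'dn'), (187.5, 'up')]
held 300 [(217.2, 'dn'), (221.0, 'up'), (222.8, 'dn'), (227.1, 'up'), (230.4, 'dn'), (234.6, 'up')]
held 310 [(223.0, 'up'), (224.6, 'dn'), (234.6, 'up')]
held 320 [(226.1, 'dn'), (234.6, 'up')]
held 330 [(234.6, 'up')]
held 340 [(234.6, 'up')]
held 240 [(342.2, 'dn')]
held 250 [(294.3, 'up'), (342.2, 'dn')]
held 260 [(283.9, 'dn'), (291.6, 'up'), (341.6, 'dn')]
held 270 [(283.3, 'up'), (290.1, 'dn'), (296.0, 'up'), (296.2, 'dn'), (299.1, 'up'), (341.5, 'dn')]
[198. 195. 195. 203.  87.  62.  45.  67.  67.  71.  69.  69.  67.  71.
  70.  65.  69.  68.  65.  70.  70.  71.  66.  70.  70.  67.  68.  67.
  65.  66.  67.  71.  72.  67.  68.  65.  66. 113. 200. 197. 196. 197.]
[195. 194. 195. 194. 191. 249. 247. 247. 247. 247. 247. 247. 247. 247.
 247. 247. 247. 247. 247. 247. 247. 247. 247. 247. 247. 247. 247. 248.
 219.  77.  80.  80.]
```

```bash
python3 - <<'E'
from h import *
uv=[(254.5,130),(254.6,150),(282.5,130),(282.6,150),(235.5,180),(303,180),(269,122.6),(269,187.6),(244,187.5),(296,187.5),(244,161.6),(296,161.6)]
P=onz('w7',uv,.025)[:,:2]
d=P[9]-P[8];e=P[11]-P[10];print('yaw from bar edges',np.arctan2(-d[0],d[1])if 0 else [np.degrees(np.arctan2(d[1],d[0])),np.degrees(np.arctan2(e[1],e[0]))],'stem',[np.degrees(np.arctan2(*(P[1]-P[0])[::-1])),np.degrees(np.arctan2(*(P[3]-P[2])[::-1]))])
ps=.24
R=Rcon(ps)[:2,:2];L=P@R;print((L*1000).round(1))
from h import robot
X=np.load('gT.npy');st=robot.get_state();T=np.eye(4);T[:3,:3]=st['eef_rot'];T[:3,3]=st['position']
c=np.array([[-.032,-.011,0,1],[-.032,.011,0,1],[-.032,-.011,.012,1],[-.032,.011,.012,1],[-.01,.011,.012,1],[-.01,-.011,.012,1]])
print(proj('w7',(T@X@c.T).T[:,:3]).round(1))
E
```

```text
yaw from bar edges [np.float64(103.70497210978255), np.float64(103.69580845060786)] stem [np.float64(12.722654670676134), np.float64(13.27946528459737)]
[[ 320.  -399.6]
 [ 338.5 -399.9]
 [ 320.  -373.2]
 [ 338.5 -373.3]
 [ 366.7 -418.9]
 [ 366.7 -354.1]
 [ 313.2 -385.8]
 [ 373.9 -386.9]
 [ 373.8 -410.9]
 [ 373.9 -360.9]
 [ 349.3 -410.2]
 [ 349.4 -360.7]]
[[296.1 236.6]
 [342.  236.5]
 [294.6 240.6]
 [343.5 240.5]
 [343.2 288. ]
 [295.1 288.1]]
```

```bash
python3 - <<'E'
from h import *
X=np.load('gT.npy');S=np.eye(4);S[0,3]=-.001;X=X@S;np.save('gT.npy',X)
s=Rcon(.24)[:2,:2]@[.3475,-.3865];print(s)
for z in(.06,.025,.012):
    G=np.eye(4);G[:3,:3]=Rcon(.239);G[:3,3]=[*s,z]
    T=G@np.linalg.inv(X);print(move(T[:3,3],T[:3,:3]))
E
```

```text
[ 0.42941201 -0.29282046]
[-0.0009 -0.0032  0.0017  0.1701 -0.1588  0.5759]
[-0.0009 -0.0032  0.0017  0.1529 -0.1585  0.6912]
[-0.0009 -0.0032  0.0017  0.1464 -0.1583  0.7341]
```

```bash
python3 -m handwheel '[[-0.001,-0.003,0.002,0.1,-0.1,0.1,-1],[-0.001,-0.003,0.002,0.17,-0.159,0.2,-1],[-0.001,-0.003,0.002,0.17,-0.159,0.3,-1],[-0.001,-0.003,0.002,0.17,-0.159,0.4,-1],[-0.001,-0.003,0.002,0.17,-0.159,0.5,-1],[-0.001,-0.003,0.002,0.17,-0.159,0.576,-1],[-0.001,-0.003,0.002,0.17,-0.159,0.576,-1],[-0.001,-0.003,0.002,0.17,-0.159,0.576,-1],[-0.001,-0.003,0.002,0.17,-0.159,0.576,-1]]' 45; python3 - <<'E'
from h import *
X=np.load('gT.npy');st=robot.get_state();print(np.round(st['joint_positions'],2))
s=[.4294,-.2928]
for z in(.03,.025,.012):
    G=np.eye(4);G[:3,:3]=Rcon(.239);G[:3,3]=[*s,z]
    T=G@np.linalg.inv(X);print(move(T[:3,3],T[:3,:3]))
E
```

```text
time: 17.57
position: [0.4261, -0.2964, 0.0788]
eef_rot: [[-0.963, -0.232, -0.136], [-0.23, 0.973, -0.037], [0.141, -0.004, -0.99]]
ft_force: [0.4, 0.7, -1.6]
width: 0.0116
grasp_force: 45.0
[-0.    0.5   0.62  2.   -0.25  0.83  2.55]
[-0.0015  0.0013 -0.0016 -0.0126  0.0082  0.1049]
[-0.0015  0.0013 -0.0016 -0.0149  0.0083  0.1214]
[-0.0015  0.0013 -0.0016 -0.021   0.0084  0.1643]
```

```bash
python3 -m handwheel '[[-0.0015,0.001,-0.001,-0.01,0.008,0.04,-1],[-0.0015,0.001,-0.001,-0.01,0.008,0.07,-1],[-0.0015,0.001,-0.001,-0.01,0.008,0.085,-1],[-0.0015,0.001,-0.001,-0.01,0.008,0.085,-1],[-0.0015,0.001,-0.001,-0.01,0.008,0.085,-1]]' 45; cat > ins.py <<'E'
from h import *
import sys
f,x,y,yaw=sys.argv[1],*map(float,sys.argv[2:5])
X=np.load(f);st=robot.get_state();T0=np.eye(4);T0[:3,:3]=st['eef_rot'];T0[:3,3]=st['position']
G0=T0@X;loc=Rcon(yaw).T@(G0[:3,3]-[x,y,0]);print('gauge now rel seat mm',(loc*1000).round(1),'rotvec deg',np.degrees(cv2.Rodrigues(Rcon(yaw).T@G0[:3,:3])[0].ravel()).round(2))
for z in map(float,sys.argv[5:]):
    G=np.eye(4);G[:3,:3]=Rcon(yaw);G[:3,3]=[x,y,z]
    T=G@np.linalg.inv(X);print(z,move(T[:3,3],T[:3,:3]))
E
python3 ins.py gT.npy .4294 -.2928 .239 .025 .012 .010
```

```text
time: 17.98
position: [0.4232, -0.2941, 0.0517]
eef_rot: [[-0.962, -0.232, -0.141], [-0.23, 0.973, -0.034], [0.145, 0.0, -0.989]]
ft_force: [-0.9, -0.2, -2.1]
width: 0.0119
grasp_force: 45.0
gauge now rel seat mm [-1.6  0.6 34.6] rotvec deg [ 0.1   0.11 -0.13]
0.025 [ 0.0013 -0.0012 -0.0013 -0.0098 -0.002   0.0308]
0.012 [ 0.0013 -0.0012 -0.0013 -0.0161 -0.002   0.0737]
0.01 [ 0.0013 -0.0012 -0.0013 -0.017  -0.002   0.0803]
```

```bash
python3 -m handwheel '[[0.001,-0.001,-0.001,-0.009,-0.002,0.015,-1],[0.001,-0.001,-0.001,-0.010,-0.002,0.030,-1],[0.001,-0.001,-0.001,-0.012,-0.002,0.045,-1],[0.001,-0.001,-0.001,-0.014,-0.002,0.060,-1],[0.001,-0.001,-0.001,-0.0145,-0.002,0.066,-1],[0.001,-0.001,-0.001,-0.0145,-0.002,0.066,-1]]' 45;python3 ins.py gT.npy .4294 -.2928 .239 .012 .008
```

```text
time: 18.48
position: [0.426, -0.2937, 0.0373]
eef_rot: [[-0.963, -0.234, -0.138], [-0.232, 0.972, -0.029], [0.141, 0.004, -0.99]]
ft_force: [-7.5, 14.6, 55.1]
width: 0.0117
grasp_force: 45.0
gauge now rel seat mm [ 1.3  0.4 20.2] rotvec deg [ 0.31 -0.15 -0.05]
0.012 [ 0.0035  0.0017 -0.      0.0004 -0.0012  0.0275]
0.008 [ 0.0035  0.0017 -0.     -0.0015 -0.0013  0.0407]
```

```bash
python3 -m handwheel '[[0,0,0,0,0,-0.03,-1],[0,0,0,0.01,0,-0.07,-1],[0,0,0,0.01,0,-0.07,-1],[0,0,0,0.01,0,-0.07,-1]]' 45;python3 ins.py gT.npy .4294 -.2928 .239 .025 .012; python3 - <<'E'
from h import *
snap('wrist','w8')
X=np.load('gT.npy');st=robot.get_state();T=np.eye(4);T[:3,:3]=st['eef_rot'];T[:3,3]=st['position']
c=np.array([[-.032,-.011,0,1],[-.032,.011,0,1],[-.032,-.011,.012,1],[-.032,.011,.012,1]])
print('held pred',proj('w8',(T@X@c.T).T[:,:3]).round(1))
s=np.r_[.4294,-.2928,0];R=Rcon(.239)
c=np.array([[-.0345,-.0135,.025],[-.0345,.0135,.025],[-.0345,-.0135,.012],[-.0345,.0135,.012]])
print('cut pred',proj('w8',s+c@R.T).round(1))
g=cv2.cvtColor(cv2.imread('pics/w8.png'),cv2.COLOR_BGR2GRAY)
print(g[190:262:3,285:357:3])
E
```

```text
time: 18.82
position: [0.4251, -0.295, 0.0531]
eef_rot: [[-0.963, -0.234, -0.137], [-0.231, 0.972, -0.036], [0.142, -0.003, -0.99]]
ft_force: [-0.8, -0.1, -2.2]
width: 0.0118
grasp_force: 45.0
gauge now rel seat mm [ 0.1 -0.8 35.9] rotvec deg [-0.08 -0.06 -0.04]
0.025 [-0.0008  0.0007 -0.0006 -0.0047  0.0026  0.0361]
0.012 [-0.0008  0.0007 -0.0006 -0.0109  0.0027  0.079 ]
held pred [[297.7 232.9]
 [343.5 232.9]
 [296.3 236.7]
 [345.  236.7]]
cut pred [[294.4 225.5]
 [347.9 225.3]
 [296.  222.5]
 [346.2 222.3]]
[[238 238 239 236 237 235 236 235 237 236 236 236 236 236 236 235 234 235
  235 235 234 233 235 234]
 [230 230 231 231 230 231 231 231 229 230 231 232 231 231 231 231 230 230
  229 228 229 228 229 228]
 [236 236 237 236 236 236 237 235 234 237 237 238 238 235 238 238 237 236
  234 235 236 235 233 231]
 [ 77  74  73  78  87  78  81  68  77  77  81  74  80  63  74  67  77  67
   80  73  81  69  82  76]
 [192 196 196 218 214 209 192 214 192 216 208 213 209 198 188 197 202 196
  192 204 196 189 174 189]
 [192 207 206 219 216 213 193 208 197 215 203 203 206 194 188 187 201 182
  185
[... 1140 characters left out ...]
83 190 162 247 247 247 247 247 247 247 247 247 247 247 247 247 247
  247 209  71  50 193 227]
 [179 191 176 177 247 247 247 247 247 247 247 247 247 247 247 247 247 247
  247 208  69  57 206 176]
 [194 205 198 176 247 247 247 247 247 247 247 247 247 247 247 247 247 247
  247 209  66  52 181 224]
 [193 209 192 186 247 247 247 247 247 247 247 247 247 247 247 247 247 247
  247 212  68  53 215 202]
 [201 218 204 188 247 247 247 247 247 247 247 247 247 247 247 247 247 247
  247 135  68  51 164 205]
 [194 213 188  96 248 247 247 247 247 247 247 247 247 247 247 247 247 247
  247 121  45  55 194 195]
 [119 137 114 100 189 252 247 247 247 247 247 247 247 247 247 247 247 247
  247 121  46  58 103 125]]
```

```bash
python3 - <<'E'
from h import *
g=cv2.cvtColor(cv2.imread('pics/w8.png'),cv2.COLOR_BGR2GRAY)
print(np.load('pics/w8.npz')['k'])
for r in(230,232,236,242,250): print(r,g[r,288:302],g[r,336:356])
print('rows',[ (c,list(g[222:240,c])) for c in(300,320,338,346)])
g=cv2.cvtColor(cv2.imread('pics/w7.png'),cv2.COLOR_BGR2GRAY)
print('w7 rows',[ (c,list(g[226:242,c])) for c in(300,320,338)])
for r in(235,240,255): print(r,g[r,288:302],g[r,336:348])
E
```

```text
[402.15495633 402.15495633 318.51922771 234.43044627]
230 [184 170 175 186 199 200 184 111  51  68  68  70  67  70] [ 41  43  43  39  66  68  70  69  69  67  72  61  62 203 224 212 218 230
 231 223]
232 [198 205 196 184 178 194 218 140  88 109 107 106 107 106] [109 109 109 106 106  89  67  68  70  73  70  63  56 174 225 221 210 191
 185 202]
236 [204 190 193 206 215 215 194 251 250 249 249 249 249 249] [249 249 249 249 250 255 210  61  64  67  69  50  54 174 193 189 200 209
 211 208]
242 [198 182 186 195 201 193 169 250 248 247 247 247 247 247] [247 247 247 247 248 253 208  59  66  70  66  65  52 162 180 184 195 201
 203 196]
250 [209 212 210 192 183 180 186 245 249 247 247 247 247 247] [247 247 247 247 248 254 212  64  67  68  66  47  53 163 207 215 211 191
 202 210]
rows [(300, [np.uint8(208), np.uint8(187), np.uint8(176), np.uint8(193), np.uint8(223), np.uint8(80), np.uint8(67), np.uint8(68), np.uint8(67), np.uint8(101), np.uint8(107), np.uint8(101), np.uint8(126), np.uint8(255), np.uint8(249), np.uint8(247), np.uint8(247), np.uint8(247)]), (320, [np.uint8(193), np.uint8(202), np.
[... 1165 characters left out ...]
t8(121), np.uint8(253), np.uint8(249), np.uint8(247), np.uint8(247), np.uint8(247), np.uint8(247), np.uint8(247)]), (338, [np.uint8(146), np.uint8(140), np.uint8(131), np.uint8(135), np.uint8(135), np.uint8(120), np.uint8(102), np.uint8(103), np.uint8(120), np.uint8(253), np.uint8(249), np.uint8(247), np.uint8(247), np.uint8(247), np.uint8(247), np.uint8(247)])]
235 [247 247 247 247 247 247 248 246 250 253 253 253 253 253] [253 253 253 253 253 255 236 126 129 132 131 132]
240 [248 248 250 251 250 249 248 247 247 247 247 247 247 247] [247 247 247 247 248 251 231 126 130 132 133  75]
255 [186 187 186 187 186 186 180 218 250 248 247 247 247 247] [247 247 247 247 249 255 151  84  88  89  89  90]
```

```bash
python3 - <<'E'
from h import *
R=Rcon(.239)
c=onz('w8',[(294.9,230),(348.6,230),(320,226.8)],.025)@R*1000;print('cut',c.round(1))
for dz in(0,-.002,-.004):
    t=onz('w8',[(294.6,240),(342.3,240),(320,234.5)],.0359+.012+dz)@R*1000
    b=onz('w8',[(295.2,232),(341.2,232),(320,230.9)],.0359+dz)@R*1000
    print(dz,'top w',t[1,1]-t[0,1],'bot w',b[1,1]-b[0,1],'end x',t[2,0],b[2,0],'y mid',(t[0,1]+t[1,1])/2,(b[0,1]+b[1,1])/2)
print('cut y mid',(c[0,1]+c[1,1])/2,'cut w',c[1,1]-c[0,1],'wanted end x',c[2,0]+2.5)
E
```

```text
cut [[ 315.7 -399.4   25. ]
 [ 315.8 -372.2   25. ]
 [ 314.1 -386.7   25. ]]
0 top w 21.49246165345835 bot w 22.05196523315874 end x 314.6401867367808 314.6731994575116 y mid -387.4188523119556 -387.57799567146526
-0.002 top w 21.732759037682456 bot w 22.28301837404024 end x 314.93633444401166 314.9510754392771 y mid -387.4274300557322 -387.5877016178738
-0.004 top w 21.973056421906563 bot w 22.51407151492168 end x 315.2324821512424 315.22895142104267 y mid -387.4360077995087 -387.59740756428243
cut y mid -385.8308824864987 cut w 27.19156604833239 wanted end x 316.59406239166697
```

```bash
python3 ins.py gT.npy .4309 -.2915 .239 .030 .020 .012
```

```text
gauge now rel seat mm [-1.9 -1.2 35.4] rotvec deg [-0.02  0.   -0.04]
0.03 [-0.0002 -0.     -0.0005 -0.009   0.0041  0.017 ]
0.02 [-0.0002 -0.     -0.0005 -0.0137  0.0042  0.05  ]
0.012 [-0.0002 -0.     -0.0005 -0.0175  0.0042  0.0764]
```

```bash
python3 -m handwheel '[[0,0,0,-0.009,0.004,0.008,-1],[0,0,0,-0.009,0.004,0.017,-1],[0,0,0,-0.009,0.004,0.017,-1],[0,0,0,-0.0115,0.004,0.035,-1],[0,0,0,-0.0115,0.004,0.035,-1]]' 45; python3 ins.py gT.npy .4309 -.2915 .239 .020 .012;  python3 -m handwheel '[[0,0,0,-0.001,0,0.008,-1],[0,0,0,-0.001,0,0.008,-1]]' 45; python3 ins.py gT.npy .4309 -.2915 .239 .020 .012
```

```text
time: 19.28
position: [0.4263, -0.2925, 0.0409]
eef_rot: [[-0.962, -0.234, -0.139], [-0.231, 0.972, -0.035], [0.144, -0.001, -0.99]]
ft_force: [0.8, -1.6, -4.3]
width: 0.0116
grasp_force: 45.0
gauge now rel seat mm [ 0.1  0.5 23.7] rotvec deg [ 0.03  0.03 -0.02]
0.02 [ 0.0003 -0.0003 -0.0002 -0.0013 -0.0017  0.0124]
0.012 [ 0.0003 -0.0003 -0.0002 -0.0051 -0.0017  0.0388]
time: 19.45
position: [0.4263, -0.2926, 0.0389]
eef_rot: [[-0.962, -0.234, -0.139], [-0.231, 0.972, -0.035], [0.143, -0.001, -0.99]]
ft_force: [1.2, 0.1, -5.1]
width: 0.0117
grasp_force: 45.0
gauge now rel seat mm [ 0.1  0.4 21.8] rotvec deg [ 0.02  0.02 -0.03]
0.02 [ 0.0003 -0.0002 -0.0003 -0.0007 -0.0013  0.006 ]
0.012 [ 0.0003 -0.0002 -0.0003 -0.0045 -0.0013  0.0324]
```

```bash
for i in 1 2 3; do python3 -m handwheel '[[0,0,0,-0.0008,0,0.005,-1],[0,0,0,-0.0008,0,0.005,-1]]' 45|egrep 'pos|ft'; done; python3 ins.py gT.npy .4309 -.2915 .239 .012
```

```text
position: [0.4263, -0.2927, 0.0378]
ft_force: [0.4, -0.4, -4.4]
position: [0.4263, -0.293, 0.0375]
ft_force: [-0.0, 0.5, 7.3]
position: [0.4264, -0.2929, 0.0374]
ft_force: [-2.9, 3.7, 21.2]
gauge now rel seat mm [ 0.1  0.1 20.3] rotvec deg [ 0.12 -0.02 -0.06]
0.012 [ 0.0014  0.0003 -0.0005 -0.0037 -0.0002  0.0274]
```

```bash
python3 - <<'E'
from h import *
snap('wrist','w9')
g=cv2.cvtColor(cv2.imread('pics/w9.png'),cv2.COLOR_BGR2GRAY)
for r in(228,232,236,242,250): print(r,g[r,286:302],g[r,334:356])
print('rows',[ (c,list(map(int,g[220:240,c]))) for c in(300,320,338,345)])
E
```

```text
228 [180 189 200 124  36  50  56  31  30  27  31  31  32  51  53  59] [ 57  57  58  55  57  54  58  59  57  30  33  32  60  48 205 207 197 188
 190 182 182 192]
232 [189 193 198 126  56  50  42  66  70  65  98 109 106 106 109 109] [106 109 108 105 108 105 106  87  65  65  67  65  61  54 227 222 215 213
 211 207 211 215]
236 [203 201 184 149  52  53  41  68  57 205 255 250 249 249 249 249] [249 249 249 249 249 249 249 252 255  62  67  68  59  52 203 180 174 192
 211 214 205 191]
242 [205 202 188 159  49  48  67  65  57 201 254 248 247 247 247 247] [247 247 247 247 247 247 248 251 252  67  65  69  56  55 217 197 203 217
 220 224 217 204]
250 [212 205 190 160  55  53  44  41  53 203 254 248 247 247 247 247] [247 247 247 247 247 247 248 254 208  64  64  66  56  88 185 177 188 201
 212 218 210 193]
rows [(300, [195, 195, 193, 190, 184, 193, 206, 207, 53, 67, 70, 85, 109, 100, 133, 255, 249, 247, 247, 247]), (320, [218, 222, 210, 192, 199, 198, 209, 226, 54, 62, 64, 90, 107, 102, 131, 255, 249, 247, 247, 247]), (338, [190, 185, 194, 197, 192, 192, 193, 197, 57, 64, 67, 88, 108, 102, 132, 255, 249, 247, 247, 247]), (345, [205, 214, 221, 218, 198, 196, 210, 174, 32, 63, 71, 67, 65, 68, 71, 65, 68, 65, 36, 41])]
```

```bash
python3 -m handwheel '[[0,0,0,0,0,-0.004,-1],[0,0,0,0,0,-0.004,0.1],[0,0,0,0,0,-0.004,0.1],[0,0,0,0,0,-0.004,0.1],[0,0,0,0,0,-0.004,0.1],[0,0,0,0,0,-0.004,0.1],[0,0,0,0,0,-0.1,0.1],[0,0,0,0,0,-0.2,0.1],[0,0,0,-0.2,0,-0.3,0.1],[0,0,0,-0.3,0,-0.4,0.1],[0,0,0,-0.3,0,-0.4,0.1],[0,0,0,-0.3,0,-0.4,0.1]]' 40; python3 - <<'E'
from h import *
o,d=ray('w9',[(320,250)]);print('cam',o)
for z in(.024,.028,.032,.036):
    t=onz('w9',[(294.75,246),(342.5,246)],z);print(z,np.linalg.norm(t[1]-t[0]))
t=onz('w9',[(289,240),(347.6,240)],.025);print('cut w',np.linalg.norm(t[1]-t[0]))
snap('wrist','w10')
a=cv2.imread('pics/w10.png')[80:300,180:500];cv2.imwrite('pics/w10c.png',cv2.resize(a,None,fx=2.5,fy=2.5,interpolation=2))
E
```

```text
time: 21.0
position: [0.5371, -0.2658, 0.1433]
eef_rot: [[-0.962, -0.241, -0.13], [-0.238, 0.97, -0.038], [0.135, -0.005, -0.991]]
ft_force: [0.2, 0.9, 0.2]
width: 0.048
grasp_force: 0.0
cam [ 0.37299875 -0.30589218  0.21116775]
0.024 0.022558591952436854
0.028 0.022076487697476627
0.032 0.021594383442516473
0.036 0.0211122791875563
cut w 0.027475951561087845
```

View pics/w10c.png

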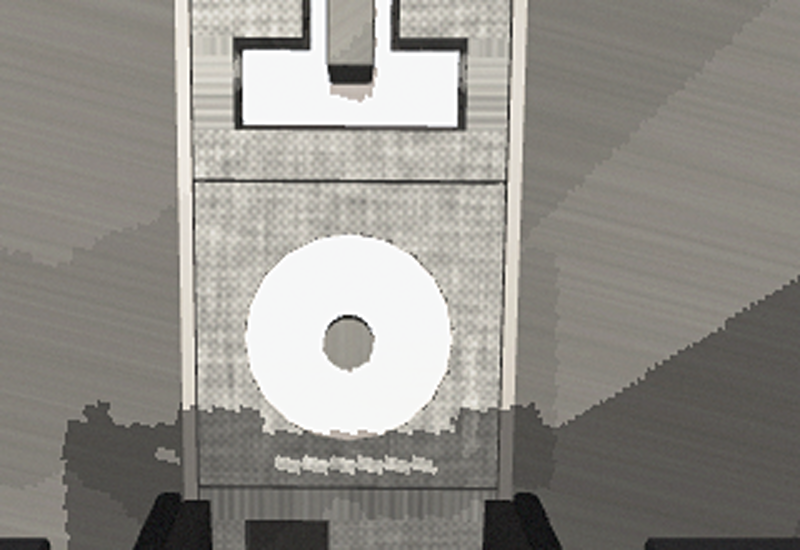

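The T sits sunk in its cutout, with an even dark rim around the bar. I'll press on the rib top with shut fingers to confirm it's home (expected contact at z≈0.056).

```bash
python3 -c "
from h import *
print(move([.431,-.2915,.075],Rt(0,1,.239)))"
```

```text
[-0.0022 -0.0895  0.0009  0.3156  0.0014  0.2693]
```

```bash
python3 -m handwheel '[[-0.002,-0.09,0.001,0.16,0,0,-1],[-0.002,-0.09,0.001,0.31,0,0,-1],[-0.002,-0.09,0.001,0.315,0,0.1,-1],[-0.002,-0.09,0.001,0.315,0,0.18,-1],[-0.002,-0.09,0.001,0.315,0,0.24,-1],[-0.002,-0.09,0.001,0.315,0,0.269,-1],[-0.002,-0.09,0.001,0.315,0,0.269,-1],[-0.002,-0.09,0.001,0.315,0,0.269,-1],[-0.002,-0.09,0.001,0.315,0,0.269,-1]]' 40
python3 -c "
from h import *
print(move([.431,-.2915,.059],Rt(0,1,.239)))"
```

```text
time: 21.8
position: [0.4281, -0.293, 0.0753]
eef_rot: [[-0.973, -0.232, -0.001], [-0.232, 0.973, 0.0], [0.001, 0.0, -1.0]]
ft_force: [0.6, 0.4, 0.5]
width: 0.0016
grasp_force: 0.0
[ 0.0003 -0.0009 -0.003  -0.0104  0.0025  0.0542]
```

```bash
python3 -m handwheel '[[0,0,0,-0.01,0.002,0.025,-1],[0,0,0,-0.01,0.002,0.052,-1],[0,0,0,-0.01,0.002,0.052,-1]]' 40; for i in 1 2 3; do python3 -m handwheel '[[0,0,0,0,0,0.005,-1],[0,0,0,0,0,0.005,-1]]'|egrep 'pos|ft'; done
```

```text
time: 22.05
position: [0.4302, -0.2901, 0.0578]
eef_rot: [[-0.972, -0.233, -0.004], [-0.233, 0.972, 0.002], [0.003, 0.003, -1.0]]
ft_force: [0.2, -0.1, 0.2]
width: 0.0007
grasp_force: 0.0
position: [0.4303, -0.291, 0.0572]
ft_force: [0.6, 0.2, -1.2]
position: [0.4306, -0.2914, 0.0565]
ft_force: [0.3, 1.4, 3.9]
position: [0.4306, -0.2914, 0.0564]
ft_force: [-4.0, 2.8, 18.4]
```

Contact at z=0.0565 under 18 N, so the T is fully home. Now the L-gauge: I'll view it and its cutout together.

```bash
python3 -m handwheel '[[0,0,0,0,0,-0.12,0.1],[0,0,0,0,0,-0.25,0.1],[0,0,-0.0,-0.1,0.05,-0.4,0.1],[0,0,0.0,-0.25,0.2,-0.5,0.1],[0,0,0.08,-0.4,0.3,-0.6,0.1],[0,0,0.15,-0.55,0.45,-0.62,0.1],[0,0,0.15,-0.75,0.45,-0.62,0.1],[0,0,0.15,-0.78,0.45,-0.62,0.1],[0,0,0.15,-0.78,0.45,-0.62,0.1],[0,0,0.15,-0.78,0.45,-0.62,0.1],[0,0,0.15,-0.78,0.45,-0.62,0.1]]' 40; python3 - <<'E'
from h import *
snap('wrist','w11')
im=cv2.imread('pics/w11.png');g=cv2.cvtColor(im,cv2.COLOR_BGR2GRAY)
Lc=proj('w11',[[.58,-.108,.012],[.606,-.253,.025]]);print(Lc)
def blobs(m,n):
    c,_=cv2.findContours(m.astype(np.uint8),cv2.RETR_EXTERNAL,cv2.CHAIN_APPROX_SIMPLE)
    for k in c:
        if cv2.contourArea(k)>150: print(n,cv2.contourArea(k),cv2.boundingRect(k),cv2.approxPolyDP(k,3,True)[:,0].tolist() if cv2.contourArea(k)<9000 else '')
m=(g>225);m[285:]=0;blobs(m,'white')
m=(g<75);m[285:]=0;blobs(m,'dark')
E
```

```text
time: 23.47
position: [0.631, -0.1004, 0.2401]
eef_rot: [[-1.0, -0.007, 0.0], [-0.007, 1.0, 0.002], [-0.0, 0.002, -1.0]]
ft_force: [-0.4, 1.4, 0.0]
width: 0.0477
grasp_force: 0.0
[[310.93738759 145.00968542]
 [156.54649032 173.18165838]]
white 238.0 (583, 138, 14, 26) [[583, 139], [586, 163], [596, 163], [593, 139]]
white 257.0 (487, 136, 13, 28) [[487, 136], [489, 163], [499, 163], [497, 136]]
white 1618.5 (301, 92, 34, 72) [[304, 92], [301, 161], [326, 163], [331, 154], [334, 163], [330, 153], [333, 143], [322, 141], [325, 93]]
white 596.5 (506, 83, 58, 14) [[506, 83], [507, 94], [563, 96], [561, 85]]
white 2506.0 (463, 28, 169, 22) [[463, 44], [631, 48], [629, 34], [626, 39], [616, 32], [469, 29]]
white 4041.5 (81, 27, 75, 91) [[132, 27], [111, 27], [94, 34], [86, 55], [81, 55], [90, 85], [92, 81], [104, 94], [103, 104], [108, 104], [104, 109], [109, 117], [107, 96], [122, 101], [144, 99], [154, 77], [154, 53], [153, 56], [150, 51], [153, 50], [141, 34], [129, 30]]
white 558.0 (159, 0, 66, 203) [[159, 0], [221, 197], [216, 201], [222, 195], [223, 202], [163, 0]]
dark 452.0 (0, 212, 50, 55) [[0, 212], [2, 226], [41, 255], [36, 265], [49, 253]]
dark 997.0 (113, 131, 86, 77) [[113, 137], [122, 163], [126, 161], [134, 175], [130, 184], [139, 207], [198, 193], [189, 169], [159, 178], [171, 177], [173, 198], [145, 205], [138, 190], [143, 182], [136, 185], [136, 171], [120, 142], [122, 135], [137, 133], [141, 142], [137, 145], [142, 145], [146, 160], [138, 132]]
dark 2952.5 (423, 51, 34, 219) [[443, 51], [442, 70], [436, 73], [423, 202], [431, 209], [429, 221], [452, 243], [454, 269], [453, 210], [449, 186], [449, 191], [445, 191], [449, 177], [448, 154], [444, 159], [447, 104]]
dark 209.5 (415, 28, 23, 214) [[437, 28], [416, 241]]
dark 698.5 (164, 0, 65, 201) [[164, 0], [227, 200], [170, 4]]
dark 725.0 (154, 0, 66, 200) [[154, 0], [218, 199], [158, 0]]
```

```bash
python3 - <<'E'
from h import *
g=cv2.cvtColor(cv2.imread('pics/w11.png'),cv2.COLOR_BGR2GRAY)
np.set_printoptions(linewidth=250)
print('cols',list(range(296,368,3)))
for r in range(84,172,4): print(r,g[r,296:368:3])
E
```

```text
cols [296, 299, 302, 305, 308, 311, 314, 317, 320, 323, 326, 329, 332, 335, 338, 341, 344, 347, 350, 353, 356, 359, 362, 365]
84 [155 156 157 156 157 154 156 154 158 153 157 153 156 156 156 158 156 160 160 158  98  99 101 100]
88 [159 157 157 158 157 160 156 157 157 158 159 157 156 155 154 156 155 156 157  96 101 100  97  99]
92 [151 152 135 255 253 253 242 212 218 174 150 151 152 151 150 154 152 151 157  96  98  96  96  94]
96 [152 151 131 248 247 247 247 247 247 248 148 152 153 153 153 151 152 152 158  98  99 100  98  98]
100 [159 155 135 248 247 247 247 247 247 249 155 154 156 153 156 156 157 160  97 102 102  99 100 100]
104 [151 149 126 247 247 247 247 247 247 249 146 148 147 147 145 146 149 149  92  94  93  93  96  95]
108 [151 151 126 247 247 247 247 247 247 250 152 152 151 153 153 153 154  94 100  99  99  98  99 101]
112 [150 152 131 247 247 247 247 247 247 250 151 152 151 150 150 150  90  94  96  96  94  97  97  93]
116 [150 148 129 247 249 248 248 248 247 250 148 149 150 150 150 149  93  97  98  98  96  97  96  97]
120 [160 159 196 253 190 187 194 196 254 252 155 155 155 156
[... 565 characters left out ...]
254 178 175 167 174 171 249 247 247 248 249 201 201 202 204 203 205 206 207 209  83  99]
148 [141 140 253 146 172 164 173 165 249 247 247 247 250 200 199 197 195 196 196 195 196 200  84  96]
152 [136 136 251 247 248 248 248 248 247 247 247 248 198 202 200 200 200 199 199 199 200 208  86  96]
156 [150 135 250 247 247 247 247 247 247 247 247 199 228 198 196 197 196 197 196 192 195 204  86 100]
160 [155 143 250 248 247 247 247 247 247 247 248 204 228 198 200 197 196 193 194 193 195 173  88 100]
164 [158 142 143 143 141 143 142 140 138 138 143  92  75 110 109 142 140 169 201 202 200 113  88  99]
168 [147 137 140 139 139 138 141 139 142 142  84  98  83  84  87  87  88  88  86  87  87  84  89 102]
```

```bash
cat > fit.py <<'E'
from h import *
def fit(m,w):
    m=np.array(m,float)/1000;w=w[:,:2];mc,wc=m.mean(0),w.mean(0);H=(m-mc).T@(w-wc)
    a=np.arctan2(H[0,1]-H[1,0],H[0,0]+H[1,1]);R=Rcon(a)[:2,:2];t=wc-R@mc
    return a,t,((m@R.T+t-w)*1000).round(1)
E
python3 - <<'E'
from fit import *
a,t,e=fit([(-36,-10),(-36,10),(28,-10),(8,46),(28,46)],onz('w11',[(304,91.5),(325.3,92.5),(300.6,162.3),(361,142.3),(359.3,164.5)],.012));print('L',a,t,e.tolist())
r=onz('w11',[(313,120),(313,148)],.044);print('ribmid',onz('w11',[(313,134)],.044), np.linalg.norm(r[1]-r[0]))
s=fit([(-38.5,-12.5),(-38.5,12.5),(30.5,-12.5),(30.5,48.5),(5.5,48.5)],onz('w11',[(112.7,136.5),(138.3,131.7),(138.8,208),(198.7,193.5),(189.3,168.7)],.025));print('seat',s[0],s[1],s[2].tolist())
T=Rt(0,1,a);print(move([*t,.07],T),move([*t,.022],T))
E
```

```text
L -0.03702455364785186 [ 0.56822106 -0.1061957 ] [[0.0, -0.4], [0.0, -0.0], [-0.6, 0.7], [0.8, -0.2], [-0.2, -0.1]]
ribmid [[ 0.56833688 -0.10568105  0.044     ]] 0.023659569542860123
seat 0.23582847900213413 [ 0.60744655 -0.26905606] [[0.3, -0.7], [-1.1, -0.3], [0.4, -0.3], [0.7, 0.1], [-0.1, 1.2]]
[ 4.000e-04 -1.600e-03  2.550e-02  1.992e-01 -8.900e-03  5.661e-01] [ 4.000e-04 -1.600e-03  2.550e-02  1.988e-01 -9.000e-03  7.261e-01]
```

```bash
python3 -m handwheel '[[0,-0.001,0.025,0.1,-0.009,0.1,0.1],[0,-0.001,0.025,0.2,-0.009,0.2,0.1],[0,-0.001,0.025,0.2,-0.009,0.32,0.1],[0,-0.001,0.025,0.2,-0.009,0.44,0.1],[0,-0.001,0.025,0.2,-0.009,0.54,0.1],[0,-0.001,0.025,0.2,-0.009,0.566,0.1],[0,-0.001,0.025,0.2,-0.009,0.566,0.1],[0,-0.001,0.025,0.2,-0.009,0.566,0.1]]'; python3 -c "
from h import *
print(move([.5682,-.1060,.022],Rt(0,1,-.037)))"
```

```text
time: 24.18
position: [0.5668, -0.1094, 0.0715]
eef_rot: [[-0.999, 0.042, 0.0], [0.042, 0.999, 0.0], [-0.0, 0.0, -1.0]]
ft_force: [0.4, -0.0, -0.2]
width: 0.0475
grasp_force: 0.0
[ 0.0002  0.     -0.0032 -0.0043  0.0114  0.165 ]
```

```bash
python3 -m handwheel '[[0,0,-0.003,-0.004,0.009,0.06,0.1],[0,0,-0.003,-0.004,0.009,0.12,0.1],[0,0,-0.003,-0.004,0.009,0.165,0.1],[0,0,-0.003,-0.004,0.009,0.165,0.1],[0,0,-0.003,-0.004,0.009,0.165,-1],[0,0,-0.003,-0.004,0.009,0.165,-1],[0,0,-0.003,-0.004,0.009,0.165,-1],[0,0,-0.003,-0.004,0.009,0.165,-1],[0,0,-0.003,-0.004,0.009,0.165,-1],[0,0,-0.003,-0.004,0.009,0.165,-1],[0,0,-0.003,-0.004,0.009,0.165,-1],[0,0,-0.003,-0.004,0.009,0.165,-1]]' 45; python3 - <<'E'
from h import *
st=robot.get_state();T=np.eye(4);T[:3,:3]=st['eef_rot'];T[:3,3]=st['position']
# gauge: x along rib from camera, y centred by the pads, flat on table; yaw aligned with pads
G=np.eye(4);yaw=np.arctan2(-T[1,0],-T[0,0]);G[:3,:3]=Rcon(yaw);R=G[:2,:2]
l=R.T@[.5682,-.1062];l[1]=(R.T@T[:2,3])[1];G[:2,3]=R@l
np.save('gL.npy',np.linalg.inv(T)@G);print(yaw,(np.linalg.inv(T)@G).round(4))
E
```

```text
time: 25.18
position: [0.5681, -0.1056, 0.0214]
eef_rot: [[-0.999, 0.036, -0.0], [0.036, 0.999, 0.001], [0.0, 0.001, -1.0]]
ft_force: [0.2, -0.1, 3.2]
width: 0.0117
grasp_force: 45.0
-0.03578836897821396 [[-1.00e+00  0.00e+00  4.00e-04 -1.00e-04]
 [ 0.00e+00  1.00e+00  8.00e-04 -0.00e+00]
 [-4.00e-04  8.00e-04 -1.00e+00  2.14e-02]
 [ 0.00e+00  0.00e+00  0.00e+00  1.00e+00]]
```

```bash
python3 -m handwheel '[[0,0,0,0,0,-0.05,-1],[0,0,0,0,0,-0.13,-1],[0,0,0,0,0,-0.22,-1],[0,0,0,0,0,-0.27,-1],[0,0,0,0,0,-0.27,-1]]' 45; python3 ins.py gL.npy .6074 -.2691 .2375 .08 .045
```

```text
time: 25.6
position: [0.57, -0.106, 0.1048]
eef_rot: [[-0.999, 0.036, 0.005], [0.036, 0.999, 0.0], [-0.005, 0.001, -1.0]]
ft_force: [0.7, -0.6, -2.2]
width: 0.0115
grasp_force: 45.0
gauge now rel seat mm [  2.2 167.3  83.4] rotvec deg [ -0.05  -0.3  -15.66]
0.08 [-5.000e-04  3.400e-03 -1.740e-01 -1.438e-01 -5.390e-01  1.180e-02]
0.045 [-5.000e-04  3.400e-03 -1.740e-01 -1.433e-01 -5.391e-01  1.285e-01]
```

```bash
python3 -m handwheel '[[0,0.003,-0.06,-0.05,-0.12,0.01,-1],[0,0.003,-0.12,-0.1,-0.25,0.01,-1],[0,0.003,-0.174,-0.143,-0.38,0.01,-1],[0,0.003,-0.174,-0.143,-0.5,0.01,-1],[0,0.003,-0.174,-0.143,-0.539,0.01,-1],[0,0.003,-0.174,-0.143,-0.539,0.03,-1],[0,0.003,-0.174,-0.143,-0.539,0.08,-1],[0,0.003,-0.174,-0.143,-0.539,0.12,-1],[0,0.003,-0.174,-0.143,-0.539,0.128,-1],[0,0.003,-0.174,-0.143,-0.539,0.128,-1],[0,0.003,-0.174,-0.143,-0.539,0.128,-1]]' 45; python3 ins.py gL.npy .6074 -.2691 .2375 .04; python3 - <<'E'
from h import *
np.set_printoptions(linewidth=250)
snap('wrist','w12')
X=np.load('gL.npy');st=robot.get_state();T=np.eye(4);T[:3,:3]=st['eef_rot'];T[:3,3]=st['position'];print(np.round(st['joint_positions'],2))
c=np.array([[-.036,-.010,0,1],[-.036,.010,0,1],[-.036,-.010,.012,1],[-.036,.010,.012,1],[.008,.046,.012,1],[.028,.046,.012,1]])
print('held',proj('w12',(T@X@c.T).T[:,:3]).round(1).tolist())
c=np.array([[-.0385,-.0125,.025],[-.0385,.0125,.025],[.0055,.0485,.025],[.0305,.0485,.025],[-.0385,0,.025]])
print('cut',proj('w12',np.r_[.6074,-.2691,0]+c@Rcon(.2375).T).round(1).tolist())
g=cv2.cvtColor(cv2.imread('pics/w12.png'),cv2.COLOR_BGR2GRAY)
for r in range(180,270,4): print(r,g[r,286:360:3])
E
```

```text
time: 26.52
position: [0.6051, -0.2676, 0.0629]
eef_rot: [[-0.972, -0.237, -0.006], [-0.237, 0.972, 0.001], [0.006, 0.002, -1.0]]
ft_force: [-0.1, -1.0, -2.3]
width: 0.0116
grasp_force: 45.0
gauge now rel seat mm [-1.9  2.1 41.6] rotvec deg [0.1  0.32 0.07]
0.04 [ 0.0011 -0.0035  0.0008 -0.006  -0.0069  0.0052]
[ 0.08  0.64  0.39  1.72 -0.3   0.85  2.41]
held [[296.4, 210.5], [338.9, 210.5], [295.0, 216.6], [340.2, 216.6], [414.7, 306.8], [411.9, 344.0]]
cut [[290.4, 201.3], [339.2, 201.3], [404.2, 281.0], [401.4, 322.4], [314.8, 201.3]]
180 [154 152 154 145 157 151 148 123 155 135 152 148 170 151 160 137 159 129 162 139 150 139 157 141 136]
184 [154 154 157 147 158 140 156 153 160 134 156 136 161 159 181 149 164 148 163 150 167 139 163 124 155]
188 [149 148 148 142 151 132 152 144 155 126 151 131 153 149 175 145 156 142 157 146 164 134 158 121 148]
192 [146 150 146 143 149 135 152 145 153 128 151 130 157 148 172 145 156 144 157 144 161 134 157 122 148]
196 [144 151 144 143 150 135 152 149 157 129 151 130 155 147 176 143 157 143 159 144 159 137 159 122 144]
200 [145 151 145 146 151 1
[... 1181 characters left out ...]
227 230 229 231 229 230 225 229 228 133  84  87  87  88  96  91]
248 [ 87  77  88  72 139 141 135 131 235 133 136 137 137 129 235 132 136 135 141  85  79  81  79  84  86]
252 [ 88  88  92  77 140 139 140 138 139 134 136 135 140 138 139 134 136 137 141  83  89  87  85  93  82]
256 [ 79  86  77  75 141 141 137 134 141 135 134 136 139 138 136 135 134 135 138  81  89  89  83  96  81]
260 [ 84  91  81  77 142 138 135 139 139 136 134 139 137 137 138 134 136 137 138  76  84  81  82  92  86]
264 [ 91  87  88  79 136 139 137 137 140 135 136 138 137 137 138 135 136 134 140  80  83  78  84  86  97]
268 [ 77  74  74  78 139 139 137  27  36  27  34  35  29  33  33  24 135 136 139  83  90  81  87  84  94]
```

```bash
cat > edge.py <<'E'
from h import *
import sys
n=sys.argv[1]
g=cv2.cvtColor(cv2.imread(f'pics/{n}.png'),cv2.COLOR_BGR2GRAY)
for r in(205,214,224,232): print(r,'L286',g[r-1:r+2,286:302].mean(0).astype(int),'R332',g[r-1:r+2,332:350].mean(0).astype(int))
print('rows198',g[198:224,305:332].mean(1).astype(int))
E
python3 edge.py w12
```

```text
205 L286 [145 141 146 152 150 142 147  36  33  48  49  50  50  49  50  53] R332 [ 45  47  42  44  33  31  29  45  49  41 139 148 139 149 154 155 152 150]
214 L286 [159 159 152 148 148 151 160  61  39  27  49  86  78  76  78  82] R332 [ 83  84  71  76  77  80  81  79  86  49 151 146 138 136 136 148 158 155]
224 L286 [108 107 133 134 133 128 156  69  38  20 138 240 233 232 232 232] R332 [228 227 229 230 231 230 230 230 231 222 139 140 152 157 156 152 102 103]
232 L286 [ 92  95  87  83  84  91  93  67  40  24  95 242 233 231 231 231] R332 [227 228 228 230 229 229 228 229 234 190  81  89  91  90  89  89  90  86]
rows198 [148 148 150 151  70  47  43  38  35  33  33  32  35  75  87  85  84  81
  84 174 237 232 231 230 230 230]
```

```bash
python3 - <<'E'
from h import *
R=Rcon(.2375)
c=onz('w12',[(292.5,206),(341.5,206),(317,201.7)],.025)@R*1000
t=onz('w12',[(296,225),(341.6,225),(318.8,216.7)],.0416+.012)@R*1000
b=onz('w12',[(296.7,214),(340.7,214),(318.7,210.6)],.0416)@R*1000
print('cut w',c[1,1]-c[0,1],'mid',c[:2,1].mean(),'end',c[2,0],'want end',c[2,0]+2.5)
for q in(t,b): print('w',q[1,1]-q[0,1],'mid',q[:2,1].mean(),'end',q[2,0])
E
```

```text
cut w 25.18954260652032 mid -403.30808165983103 end 488.742469426311 want end 491.242469426311
w 20.407743284023695 mid -402.45342753491093 end 489.66499754470584
w 20.88459543921988 mid -402.47315268074465 end 489.6244530889374
```

```bash
python3 ins.py gL.npy .6068 -.2680 .2375 .032 .020 .012
```

```text
gauge now rel seat mm [-1.3  0.3 42.2] rotvec deg [0.05 0.26 0.06]
0.032 [ 0.0005 -0.0029  0.0007 -0.0043 -0.001   0.0341]
0.02 [ 0.0005 -0.0029  0.0007 -0.0045 -0.0011  0.0741]
0.012 [ 0.0005 -0.0029  0.0007 -0.0046 -0.0011  0.1008]
```

```bash
python3 -m handwheel '[[0,-0.003,0,-0.0045,-0.001,0.017,-1],[0,-0.003,0,-0.0045,-0.001,0.034,-1],[0,-0.003,0,-0.0045,-0.001,0.034,-1],[0,-0.003,0,-0.0045,-0.001,0.034,-1]]' 45|egrep 'ft'; python3 ins.py gL.npy .6068 -.2680 .2375 .021 .012
```

```text
ft_force: [-0.5, 0.4, -1.6]
gauge now rel seat mm [-0.7 -0.1 31.5] rotvec deg [0.08 0.05 0.01]
0.021 [ 0.0009 -0.0005  0.0001 -0.0024  0.0004  0.0349]
0.012 [ 0.0009 -0.0005  0.0001 -0.0024  0.0003  0.0649]
```

```bash
python3 -m handwheel '[[0,0,0,-0.0024,0,0.018,-1],[0,0,0,-0.0024,0,0.030,-1],[0,0,0,-0.0024,0,0.030,-1]]' 45|egrep 'pos|ft'; for i in 1 2 3 4; do python3 -m handwheel '[[0,0,0,0,0,0.008,-1],[0,0,0,0,0,0.008,-1]]'|egrep 'pos|ft'; done; python3 ins.py gL.npy .6068 -.2680 .2375 .012
```

```text
position: [0.6069, -0.2679, 0.0434]
ft_force: [0.0, 0.8, -2.0]
position: [0.6073, -0.268, 0.0417]
ft_force: [0.5, 1.5, -1.2]
position: [0.6074, -0.268, 0.0394]
ft_force: [0.4, 2.1, -1.5]
position: [0.6074, -0.268, 0.0368]
ft_force: [1.1, 1.4, -1.1]
position: [0.6072, -0.2681, 0.0342]
ft_force: [2.3, 1.5, -0.4]
gauge now rel seat mm [ 0.5 -0.1 12.9] rotvec deg [ 0.06 -0.01  0.01]
0.012 [0.0007 0.0001 0.0002 0.0018 0.0005 0.0029]
```

```bash
for i in 1 2 3; do python3 -m handwheel '[[0,0,0,0,0,0.005,-1],[0,0,0,0,0,0.005,-1]]'|egrep 'pos|ft'; done
```

```text
position: [0.6073, -0.2682, 0.0334]
ft_force: [-0.4, 2.9, 2.9]
position: [0.6072, -0.2683, 0.0334]
ft_force: [-2.4, 4.5, 11.0]
position: [0.6073, -0.2683, 0.0334]
ft_force: [-5.6, 5.8, 19.7]
```

```bash
python3 -m handwheel '[[0,0,0,0,0,-0.004,-1],[0,0,0,0,0,-0.004,0.1],[0,0,0,0,0,-0.004,0.1],[0,0,0,0,0,-0.004,0.1],[0,0,0,0,0,-0.004,0.1],[0,0,0,0,0,-0.004,0.1],[0,0,0,0,0,-0.08,0.1],[0,0,0,0,0,-0.16,-1],[0,0,0,0,0,-0.16,-1],[0,0,0,0,0,-0.16,-1],[0,0,0,0,0,-0.16,-1],[0,0,0,0,0,-0.16,-1]]' 40; python3 -c "
from h import *
print(move([.607,-.2682,.059],Rt(0,1,.2375)))"
```

```text
time: 29.32
position: [0.6063, -0.2679, 0.0769]
eef_rot: [[-0.972, -0.235, -0.003], [-0.235, 0.972, 0.002], [0.002, 0.003, -1.0]]
ft_force: [-1.1, -1.0, -1.1]
width: 0.0223
grasp_force: 0.0
[ 0.0019 -0.0015  0.0001 -0.0022 -0.0015  0.0596]
```

```bash
python3 -m handwheel '[[0,0,0,0,0,0,-1],[0,0,0,0,0,0,-1],[0,0,0,0,0,0.03,-1],[0,0,0,0,0,0.059,-1],[0,0,0,0,0,0.059,-1]]' | egrep 'pos|ft|wid'; for i in 1 2 3; do python3 -m handwheel '[[0,0,0,0,0,0.005,-1],[0,0,0,0,0,0.005,-1]]'|egrep 'pos|ft'; done
```

```text
position: [0.6055, -0.2675, 0.0576]
ft_force: [-1.3, 0.7, -0.2]
width: 0.0009
position: [0.6068, -0.2683, 0.0583]
ft_force: [0.6, 0.6, 0.3]
position: [0.6071, -0.2684, 0.0574]
ft_force: [0.2, 0.3, 0.1]
position: [0.6074, -0.2686, 0.0565]
ft_force: [-0.5, 0.4, 1.8]
```

Contact at z=0.0565, the same as for the T: the L is home. I'll retreat and run a numeric check of the cam and both gauges from the top camera.

```bash
python3 -m handwheel '[[0,0,0,0,0,0.004,-1],[0,0,0,0,0,0.004,-1],[0,0,0,0,0,-0.1,-1],[0,0,0,0,0,-0.22,-1],[0,0,0,0,0,-0.36,-1],[0,0,0,0.2,0,-0.5,-1],[0,0,0,0.3,0,-0.6,-1],[0,0,0,0.3,0,-0.6,-1],[0,0,0,0.3,0,-0.6,-1],[0,0,0,0.3,0,-0.6,-1]]' | egrep 'time|pos|ft'; python3 - <<'E'
from h import *
np.set_printoptions(linewidth=220)
snap('scene','s13');snap('top','t13')
a,b=[cv2.imread(f'pics/{n}.png').astype(int) for n in('t0','t13')]
d=(np.abs(a-b).max(2)>60).astype(np.uint8)
n,l,s,c=cv2.connectedComponentsWithStats(d)
print([tuple(map(int,x)) for x in s[1:] if x[4]>25])
b4=cv2.imread('pics/t4.png').astype(int)
R=Rcon();nn=R@[-.5,0,c30];up=R@[c30,0,.5];ax=np.array([.5608,.190,.0849])
print('exp pin top px',proj('t13',[ax-.055*up+.06*nn,ax+.038*up+.014*nn]))
g=cv2.cvtColor(b.astype(np.uint8),cv2.COLOR_BGR2GRAY);print(g[214:250:2,216:250:2])
E
```

```text
time: 31.07
position: [0.5193, -0.291, 0.2378]
ft_force: [0.6, 0.9, -0.8]
[(482, 146, 23, 31, 191), (514, 153, 52, 45, 987), (489, 175, 43, 41, 464), (407, 181, 81, 125, 2971), (407, 190, 25, 14, 197), (217, 201, 6, 5, 29), (234, 200, 57, 5, 173), (537, 203, 11, 12, 85), (217, 207, 19, 8, 91), (236, 207, 35, 6, 162), (272, 208, 26, 22, 183), (341, 209, 24, 27, 284), (481, 209, 18, 46, 304), (272, 212, 9, 4, 31), (203, 216, 22, 15, 187), (236, 217, 9, 14, 56), (404, 219, 14, 43, 52), (225, 227, 9, 5, 31), (226, 234, 8, 16, 59), (583, 286, 9, 8, 46), (351, 288, 20, 16, 178), (570, 295, 10, 12, 68), (581, 295, 12, 12, 73), (399, 298, 26, 46, 196), (597, 298, 8, 9, 53), (605, 298, 13, 14, 69), (623, 298, 8, 9, 43), (560, 301, 10, 37, 177), (553, 308, 6, 44, 96), (571, 308, 10, 17, 94), (583, 308, 11, 17, 97), (594, 308, 13, 15, 92), (624, 311, 9, 9, 53), (611, 312, 9, 8, 49), (354, 322, 147, 158, 5259), (599, 325, 9, 9, 55), (604, 325, 36, 56, 861), (574, 326, 9, 10, 56), (587, 326, 9, 8, 55), (612, 326, 9, 6, 28), (575, 339, 9, 9, 56), (588, 339, 9, 7, 37), (562, 340, 9, 8, 52), (355, 3
[... 910 characters left out ...]
161 174 215 100  96  95 107 225 140 148 162 162 161 161 162]
 [157 159 156 162 147 100  98 100  89 115 150 154 160 160 161 160 162]
 [161 164 162 162 147  98  97  96  91 151 152 161 159 159 162 161 160]
 [159 159 161 163 154  97  97  97  91 110 154 161 159 162 161 158 161]
 [158 162 161 160 150  95  98  97  94 107 161 162 161 160 159 158 159]
 [160 161 161 163 162  96  97  97  94 110 153 160 157 160 159 157 157]
 [161 160 159 159 162  95  97  98  92 107 153 160 161 162 158 156 160]
 [158 161 161 160 160 104 141 137  98 100 151 159 160 159 156 157 158]
 [159 160 161 161 160 132 145 130  96 101 150 160 160 158 157 157 158]
 [160 159 159 159 149 142 142 116  78 148 148 159 158 160 158 157 159]]
```

```bash
python3 - <<'E'
from h import *
for n in('t0','t13'):
    h=cv2.cvtColor(cv2.imread(f'pics/{n}.png'),cv2.COLOR_BGR2HSV);m=cv2.inRange(h,(20,120,60),(35,255,255))
    for x,y,w,k in((325,140,40,40),(340,275,40,40)):
        print(n,cv2.boundingRect(m[y:y+k,x:x+w]))
print(robot.sign_off())
E
```

```text
t0 (8, 8, 20, 20)
t0 (9, 8, 22, 21)
t13 (8, 8, 20, 21)
t13 (9, 8, 18, 19)
the job is handed in; nothing more can be done
None
```

I turned the cam until its high point sat on the follower, within about 0.05 rad, and the finger drew clear. I then pressed the T-gauge and the L-gauge fully home in their foam cutouts and handed the job in at about 31 s; the first try at the T met a peak of 55 N at the wrist, under the 120 N limit.

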